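# Fit the lamp carriage on the bent rail

### The job

Pick up the lamp carriage, thread its bore onto the free end of the bent rod that goes round the stone specimen, slide it round the bend, turning it to follow the rod, and push it past the spring latch until it is fully home and latched at the stop collar; then let go. Do it by feel and gently: never push it with more than about 20 N. Leave the specimen, the jar and the spare objective where they are.

Things in the scene. Friction and masses are not known exactly. Their poses are not given: they have to be found in the camera images.
- carriage: Loose lamp carriage, about 260 g, standing on the bench: black lamp head (44 mm round, 53 mm high), 16 mm square neck, level aluminium hub with a through bore along its own x, square grip stem on top; 142 mm high. Origin: centre of the underside; z up. A half turn about z changes nothing.
- bore (a point): Centre of the hub's bore, 75 mm above the carriage's underside (axes as the carriage). Hub 32 mm long along x, 24 mm thick, with a 15 mm bore open at both ends (1.5 mm play all round on the rod) and round its middle one disc flange 40 mm in diameter, 4 mm thick, which passes the latch.
- stem (a point): Grip point on the carriage's black stem, 120 mm above its underside and 45 mm above the bore centre. The stem is 22 x 22 mm, faces square to the carriage's x and y, from 86 to 142 mm above the underside; the disc flange below it reaches up to 95 mm.
- rail: Fixed ochre board 300 x 280 x 10 mm with a rigid, level steel rod 12 mm thick, centre line 150 mm above the bench. Origin: centre of the bend, bench level. Rod in this frame (mm): free nose at (-120, -74), straight along +y to (-120, 0), bent 90 degrees on a radius of 120 about the origin to (0, 120), then straight along +x to a stop collar with its face at x = 66.
- rod_tip (a point): The very end of the rod's free nose, on its centre line (axes as the rail: the carriage goes on along +y). The nose tapers from 12 mm to 4 mm in diameter over the last 28 mm.
- rod_middle (a point): Middle of the bend on the rod's centre line, (-85, 85, 150) mm in the rail frame; the rod here runs along (1, 1, 0) of the rail frame.
- rod_home (a point): Where the bore centre is when the carriage is home, its hub end (16 mm ahead) at the face of the rigid stop collar (28 mm round): (50, 120, 150) mm in the rail frame, rod along the rail's x. Behind the collar is a pillar, x 80 to 112 mm, 164 mm high; outside the rod (+y) a bracket for the latch, x 39 to 112, y 136 to 170, 158 mm high.
- specimen: Bystander: block 100 x 88 x 42 mm with a dark stone face, pale sides and pink top, standing loose on the board inside the bend. Origin: centre of its underside.
- jar: Bystander: amber glass jar, 56 mm in diameter, 85 mm high. Origin: centre of its underside.
- objective: Bystander: black spare microscope objective standing up, 42 mm in diameter, 60 mm high. Origin: centre of its underside.
- latch (a joint): Brass spring tooth outside the rod, level with it, sloped towards the coming carriage and square behind. The disc flange pushes it back over the last 10 mm of travel, harder and harder (12 to 17 N along the rod near the end), until it snaps out behind the disc in the last 2 mm. Metres: 0 = fully out (before, and again when latched), up to 0.006 while pushed back.

How it is judged (in metres and radians):
On the way, in this order (a step that is already met when the one before it is completed fails the run):
1. the carriage is threaded on the straight free end of the rod (y of bore in the frame of rail between -0.058 and 0 m and x of bore in the frame of rail between -0.125 and -0.115 m and z of bore in the frame of rail between 0.144 and 0.156 m), for 0.05 s.
2. the carriage passes the middle of the bend, turned to follow the rod (distance between bore and rod_middle below 0.012 m and angle between the x axis of carriage and the x axis of rail, either way round between 0.5 and 1.07 rad), for 0.05 s.
At the end, for the whole second after the job is handed in: The carriage sits at rest on the rod, released, its hub within 1.5 mm of the stop collar and its bore centre within 6 mm of the home point, turned to within 0.2 rad of the rod and within 0.35 rad of upright, the latch tooth sprung out behind its disc (less than 2 mm pushed in) (x of bore in the frame of rail between 0.0485 and 0.053 m and distance between bore and rod_home below 0.006 m and angle between the x axis of carriage and the x axis of rail, either way round below 0.2 rad and angle between carriage's own z axis and vertical below 0.35 rad and linear speed of carriage below 0.02 m/s and value of joint latch below 0.002 m); the robot touches nothing.
It fails at once if the carriage is forced on the rod, latch or stop (its contact forces add up to more than 50 N, as when it is pushed against the stop with 25 to 30 N) (contact force between carriage and rail above 50 N).
It fails at once if the robot itself presses on the rod, board or bracket (more than 25 N) (contact force between any of the arm, the fingers and rail above 25 N).
It fails at once if the specimen is moved by more than 15 mm (distance of specimen from where it was at the start of the episode above 0.015 m).
It fails at once if the jar is moved by more than 15 mm (distance of jar from where it was at the start of the episode above 0.015 m).
It fails at once if the spare objective is moved by more than 15 mm (distance of objective from where it was at the start of the episode above 0.015 m).
It also fails if it takes over 72 s, if anything falls off the work surface, if the arm or the gripper's body presses on something with over 40 N, if the wrist force passes 120 N, or if a joint passes its speed limit or range.

### The arm

A 6-joint arm with a two-finger parallel gripper is mounted at the origin on the work surface. World frame = base frame: x ahead of the robot, y to its left, z up, the work surface at z = 0. Lengths are in mm, angles in rad, forces in N, time in s.
With the tool pointing down it reaches from about 350 to 850 mm from the base axis. Payload 8.1 kg.
Tool frame: the origin (TCP) lies at the very end of the fingers, on their centre line; the grasp point (between the pads) lies 19 mm behind it; z points along the fingers, y is the direction in which the jaws open and shut (so a half turn about z gives the same grasp; the last joint's range is limited). The gripper opens to 85 mm and grips with 20 to 120 N. Pads are 22 mm wide; open, the fingers measure 114 mm over their backs; the gripper's body (76 mm by 85 mm) begins 54 mm behind the grasp point. The pads swing forward as they close: fully open they stand 13 mm farther back than shut.
Start: joints at [1.03, 0.13, 1.488, -0, 1.523, -0.085], TCP at [264.089, 538.76, 231.292] pointing down, gripper open.
Joint ranges: [-2.96, 2.96], [-0.89, 2.26], [0.02, 2.5], [-1.34, 4.48], [0, 2.73], [-2.66, 2.66]. Speed limits (rad/s): [2.39, 2.39, 2.79, 3.14, 3.14, 3.14].

### API

Orientations are given as a 3x3 rotation matrix whose columns are the frame's x, y, z axes.
In Python, from workcell import * gives the robot as it stands.
- The arm moves only by the tool play_rows, never from a script. Its argument "moves" is a list of rows, each an object with "translation": the shift along the tool's x, y, z scaled (see below), a list of three; "rot": the turn, a rotation vector about the tool's x, y, z scaled (see below), a list of three; "gripper": the opening, from 0 (shut) to 1 (fully open). A call has 1 to 20 rows; each row shifts and turns the commanded pose from where the row before left it, along the tool's axes as they then stand; what a row does not reach is not made up. The controller multiplies each number of a shift by 0.03 m and each number of a turn by 4 degrees. A row lasts 1/12 s, in which the tool goes at most 41.7 mm and 7.16 degrees, less where a joint would pass 70% of its speed; a pose out of reach is approached as far as the arm can. A call with a number of a shift or a turn outside -1 to 1 is refused whole. A call with a gripper value outside its range is refused whole. The fingers move at their own pace and stop on an object; "newtons" is the grip in N (left out, the last holds). Time passes only in rows, so rows that do not move let the fingers close. It gives the time, the measured TCP pose, the force and the opening at its end, in the units of the state.
- sense(): the state, without advancing time (a new reading comes with each control period).
- camera(name): name is "scene" or "top"; returns a dict with "color" (400x640x3 uint8, red, green, blue), "depth" (400x640 float32, mm along the optical axis (not along the pixel's ray), 0 where there is no reading), "camera_matrix" (3x3 intrinsics, pixels), "k1" (the pictures are not rectified: a ray, as slopes to the right and down, at radius r is drawn at 1 + k1 r^2 times it, then the intrinsics apply), "rvec" (rotation vector, rad) and "tvec" (3), from world to camera coordinates, as OpenCV has them. Camera axes: x right, y down, z forward; pixel columns grow to the right and rows downward; lengths in mm; the calibration is good to about 2 mm. A picture is of the moment at which its call begins.
- finish_job(): hands the job in, once; it reports no verdict.
The state is a dict: "t": time; "joint_pos": joint angles; "joint_vel": joint speeds; "joint_efforts": joint torques, N m; "position": TCP position; "ee_rot": TCP orientation; "ft_force": force on the tool from outside, world axes, zero at the start; "torque": the same for the moment, N m; "gripper_width": finger opening in mm.
Only numpy, scipy, OpenCV 4.12 (cv2) and the standard library are available. Lean on these libraries where they do the work, as an engineer would, in place of code of your own. Each camera call takes 0.05 s, during which the arm holds its last target.

## Working session

There is one attempt and no reset: what is moved stays moved. The work goes in short steps, Python scripts to look and compute and a tool call to move; the robot and the scene stay as the last step left them, time stands still between calls to the robot, and variables do not carry over. Pictures are saved under pics/ and viewed, and the job is handed in when it is done.

Besides the shell and the picture viewer there is one more tool, called after ">>>" as name(argument=value, ...), one argument or row to a line, values as JSON. play_rows: Moves the arm, as the interface text tells. Its arguments: {"type":"object","properties":{"moves":{"type":"array","items":{"type":"object","properties":{"translation":{"type":"array","items":{"type":"number"}},"rot":{"type":"array","items":{"type":"number"}},"gripper":{"type":"number"}}}},"newtons":{"type":"number"}},"required":["moves"]}

```bash
ls; mkdir -p pics; python3 - <<'E'
from workcell import *
import cv2,numpy as np
s=sense();print(s)
for n in("scene","top"):
    c=camera(n);cv2.imwrite(f"pics/{n}0.png",c["color"][:,:,::-1]);np.savez(f"pics/{n}0.npz",**c)
    print(n,c["camera_matrix"],c["k1"],c["rvec"],c["tvec"],(c["depth"]>0).mean())
E
```

```text
pics
{'t': 0.0, 'joint_pos': array([ 1.02957347e+00,  1.31142185e-01,  1.48927697e+00,  2.67291356e-07,
        1.52300784e+00, -8.53788509e-02]), 'joint_vel': array([-0.000568  , -0.00011566,  0.00229562, -0.00234856, -0.00085126,
        0.00109576]), 'joint_efforts': array([-6.10980387e-04, -5.69402218e+01, -5.00549912e+01, -2.76576366e-04,
        1.49273558e-02, -4.01182865e-05]), 'position': array([263.81655773, 538.27674528, 230.25704278]), 'ee_rot': array([[-8.97889720e-01,  4.40219442e-01, -9.45253396e-04],
       [ 4.40220429e-01,  8.97888358e-01, -1.57203918e-03],
       [ 1.56689809e-04, -1.82763767e-03, -9.99998318e-01]]), 'ft_force': array([ 0.34184017,  0.54615525, -1.21448856]), 'torque': array([0.00696948, 0.03425386, 0.00990663]), 'gripper_width': 85.19963891001734}
scene [[401.16770894   0.         314.43757632]
 [  0.         401.16770894 197.16045856]
 [  0.           0.           1.        ]] -0.08201176456229661 [ 1.33265331  2.27349969 -0.8965868 ] [ 252.83160988 -316.42748058 1410.14419831] 0.99580078125
top [[446.27155391   0.         327.08959395]
 [  0.         446.27155391 200.94110573]
 [  0.           0.           1.        ]] 0.018711871388009883 [ 2.11423559 -2.16473301  0.14777797] [  68.75186166  605.91740019 1239.05263309] 0.9960703125
```

View pics/scene0.png

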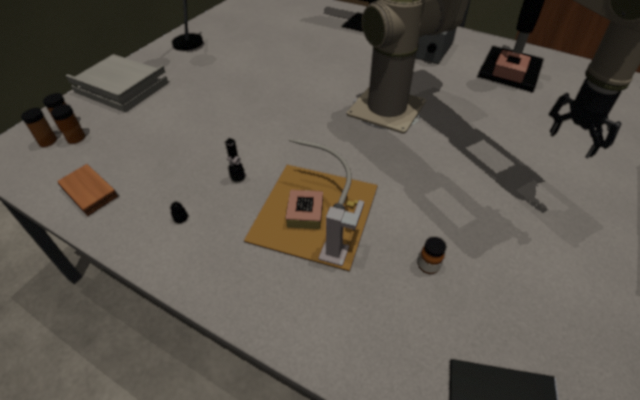

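View pics/top0.png

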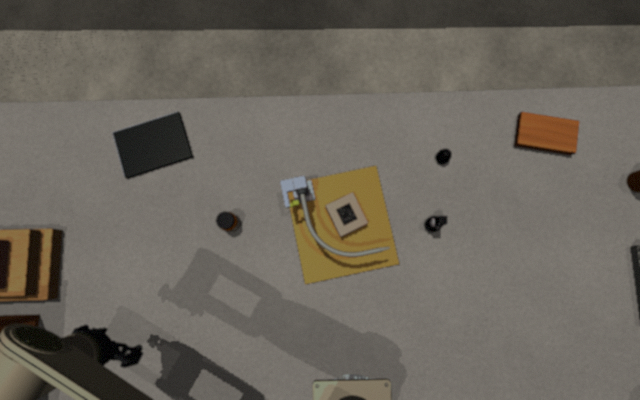

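The scene view shows the carriage at (235,160), jar at (432,255), objective at (179,212), and rail board around (312,215). In the top view they are at (436,222), (228,222), (443,157) and (345,225), with the rod nose near (386,248). I'll zoom in to measure.

```bash
cat > h.py <<'E'
import numpy as np,cv2
def load(p): return dict(np.load(p))
def ray(c,uv):
    K=c["camera_matrix"];k=float(c["k1"])
    uv=np.atleast_2d(np.array(uv,float))
    p=cv2.undistortPoints(uv[:,None,:],K,np.array([k,0,0,0.]))[:,0]
    R=cv2.Rodrigues(c["rvec"].astype(float))[0];t=c["tvec"].reshape(3)
    d=np.c_[p,np.ones(len(p))]@R
    return -R.T@t,d
def onz(c,uv,z):
    o,d=ray(c,uv);return o+d*((z-o[2])/d[:,2])[:,None]
def depthpts(c,uv):
    o,d=ray(c,uv);uv=np.atleast_2d(uv).astype(int)
    return o+d*c["depth"][uv[:,1],uv[:,0]][:,None]
def proj(c,P):
    return cv2.projectPoints(np.array(P,float).reshape(-1,1,3),c["rvec"].astype(float),c["tvec"].astype(float),c["camera_matrix"],np.array([float(c["k1"]),0,0,0]))[0][:,0]
def tri(c1,u1,c2,u2):
    o1,d1=ray(c1,u1);o2,d2=ray(c2,u2);A=np.c_[d1[0],-d2[0]]
    s=np.linalg.lstsq(A,o2-o1,rcond=None)[0];a=o1+s[0]*d1[0];b=o2+s[1]*d2[0]
    return (a+b)/2,np.linalg.norm(a-b)
E
python3 - <<'E'
from h import *
s=load("pics/scene0.npz");t=load("pics/top0.npz")
def crop(c,x0,y0,w,h,f,n):
    im=cv2.resize(c["color"][y0:y0+h,x0:x0+w,::-1],None,fx=f,fy=f,interpolation=cv2.INTER_CUBIC)
    im=np.clip(im.astype(float)*1.6,0,255).astype(np.uint8)
    cv2.imwrite(n,im)
crop(t,270,140,190,150,4,"pics/tc.png");crop(s,160,130,230,150,3,"pics/sc.png")
# board mask
hsv=cv2.cvtColor(t["color"],cv2.COLOR_RGB2HSV)
m=((hsv[...,0]>14)&(hsv[...,0]<28)&(hsv[...,1]>140)&(hsv[...,2]>70)).astype(np.uint8)
m[:, :250]=0;m[:, 450:]=0
n,l,st,ce=cv2.connectedComponentsWithStats(m);print(st[st[:,4]>100])
pts=np.argwhere(m)[:,::-1]
P=onz(t,pts.astype(float),10)[:,:2].astype(np.float32)
r=cv2.minAreaRect(P);print(r,cv2.boxPoints(r))
E
```

```text
[[     0      0    640    400 249350]
 [   291    167    107    116   6618]]
((545.0594482421875, 15.474334716796875), (294.1526184082031, 273.1378479003906), 10.56071949005127) [[ 375.4444    122.774185]
 [ 425.50446  -145.73705 ]
 [ 714.6745    -91.825516]
 [ 664.61444   176.68571 ]]
```

View pics/tc.png

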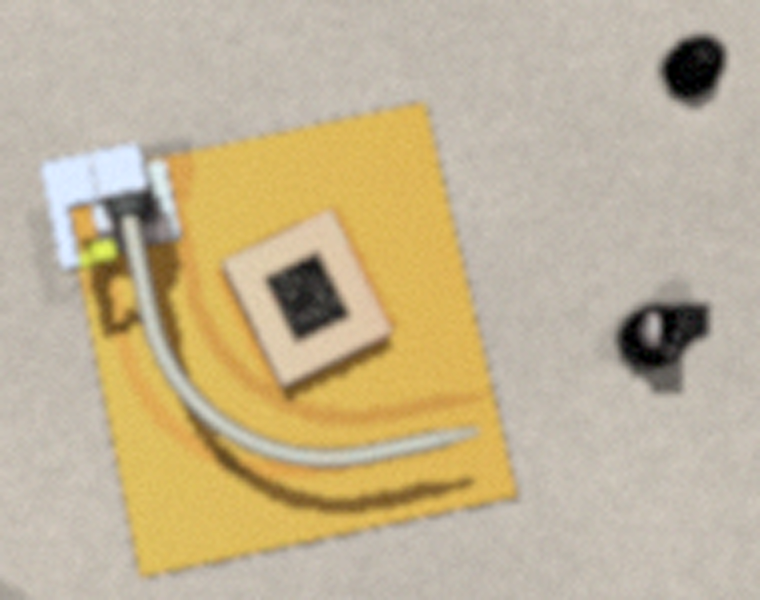

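View pics/sc.png

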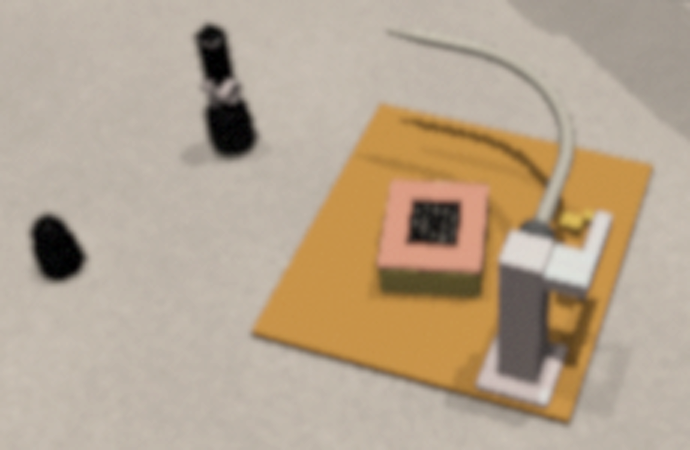

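```bash
python3 - <<'E'
from h import *
s=load("pics/scene0.npz");t=load("pics/top0.npz")
# rod pixels top: low saturation, height by depth
hsv=cv2.cvtColor(t["color"],cv2.COLOR_RGB2HSV)
uu,vv=np.meshgrid(np.arange(285,395),np.arange(165,262));uv=np.c_[uu.ravel(),vv.ravel()]
D=depthpts(t,uv);S=hsv[uv[:,1],uv[:,0]]
tall=(D[:,2]>110)
print("tall",tall.sum(),np.percentile(D[tall,2],[5,25,50,75,95]))
rod=(S[:,1]<75)&(S[:,2]>75)
m=np.zeros((400,640),np.uint8);m[uv[rod][:,1],uv[rod][:,0]]=1
# keep component at mid bend
n,l,st,ce=cv2.connectedComponentsWithStats(m);k=l[254,352] or l[253,352];print(st[k] if k else None, [tuple(x) for x in st if x[4]>20])
# centreline by column/row bands weighted by (paleness)
w=np.clip(110-hsv[...,1].astype(float),0,None)*(hsv[...,2]>70)
P=[]
for u in range(340,392):   # columns: rod runs horizontally
    v=np.arange(238,262);ww=w[238:262,u]
    if ww.sum()>0:
        vp=(v*ww).sum()/ww.sum();P.append((u,vp,ww.sum()))
for q in P[::3]: print("col %d %.2f w%.0f"%q,onz(t,q[:2],150)[0].round(1))
for v_ in range(200,236,3):
    u=np.arange(296,330);ww=w[v_,296:330]
    if ww.sum()>0:
        up=(u*ww).sum()/ww.sum();print("row",v_,up.round(2),ww.sum().round(),(u[ww>0].min(),u[ww>0].max()),onz(t,(up,v_),150)[0].round(1))
E
```

```text
tall 1045 [149.02168267 152.60925756 155.29344857 158.50751239 164.65966207]
[300 194  89  63 539] [(np.int32(0), np.int32(0), np.int32(640), np.int32(400), np.int32(252152)), (np.int32(285), np.int32(165), np.int32(110), np.int32(97), np.int32(2544)), (np.int32(300), np.int32(194), np.int32(89), np.int32(63), np.int32(539)), (np.int32(326), np.int32(194), np.int32(41), np.int32(42), np.int32(765))]
col 340 252.55 w360 [455.6  23.1 150. ]
col 343 253.29 w356 [453.5  15.4 150. ]
col 346 253.70 w348 [452.3   7.6 150. ]
col 349 254.02 w339 [ 4.512e+02 -1.000e-01  1.500e+02]
col 352 254.02 w337 [451.1  -7.9 150. ]
col 355 254.00 w334 [450.9 -15.6 150. ]
col 358 253.61 w342 [451.8 -23.4 150. ]
col 361 253.15 w358 [452.8 -31.3 150. ]
col 364 252.50 w367 [454.3 -39.1 150. ]
col 367 251.91 w339 [455.6 -46.9 150. ]
col 370 251.26 w341 [457.1 -54.7 150. ]
col 373 250.66 w353 [458.5 -62.6 150. ]
col 376 250.00 w353 [460.  -70.4 150. ]
col 379 249.34 w331 [461.5 -78.2 150. ]
col 382 248.71 w258 [463.  -86.1 150. ]
col 385 248.06 w185 [464.5 -93.9 150. ]
col 388 247.50 w80 [ 465.7 -101.7  150. ]

[... 162 characters left out ...]
.0 (np.int64(302), np.int64(329)) [579.2  92.7 150. ]
row 209 311.19 557.0 (np.int64(303), np.int64(329)) [571.3  95.9 150. ]
row 212 308.8 459.0 (np.int64(303), np.int64(329)) [563.5 102.3 150. ]
row 215 306.18 378.0 (np.int64(304), np.int64(309)) [555.7 109.3 150. ]
row 218 306.71 438.0 (np.int64(304), np.int64(309)) [547.7 108.1 150. ]
row 221 307.83 404.0 (np.int64(305), np.int64(310)) [539.8 105.3 150. ]
row 224 308.64 401.0 (np.int64(306), np.int64(311)) [531.8 103.3 150. ]
row 227 310.09 402.0 (np.int64(307), np.int64(313)) [523.8  99.6 150. ]
row 230 311.45 451.0 (np.int64(309), np.int64(314)) [515.9  96.2 150. ]
row 233 313.28 457.0 (np.int64(311), np.int64(316)) [507.9  91.5 150. ]
```

```bash
python3 - <<'E'
from h import *
s=load("pics/scene0.npz");t=load("pics/top0.npz")
def crop(c,x0,y0,w,h,f,n,g=2.2):
    im=cv2.resize(c["color"][y0:y0+h,x0:x0+w,::-1],None,fx=f,fy=f,interpolation=cv2.INTER_NEAREST)
    cv2.imwrite(n,np.clip(im.astype(float)*g,0,255).astype(np.uint8))
a=cv2
crop(t,415,205,45,45,12,"pics/tcar.png");crop(s,215,130,40,60,10,"pics/scar.png",3)
E
```

```text
(no output)
```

View pics/tcar.png

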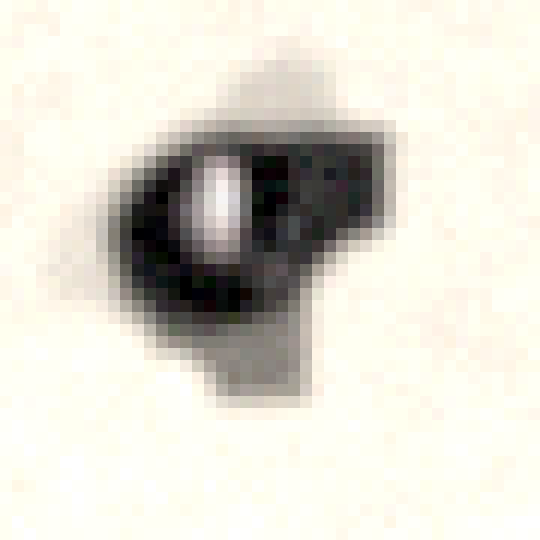

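View pics/scar.png

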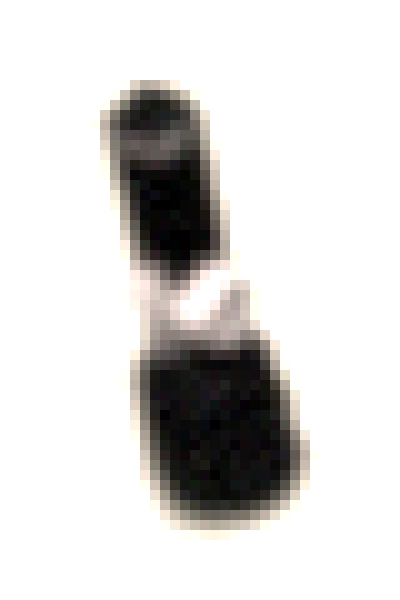

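```bash
python3 - <<'E'
from h import *
s=load("pics/scene0.npz");t=load("pics/top0.npz")
for nm,c,(u0,u1,v0,v1) in(("top",t,(415,460,205,250)),("scene",s,(215,255,130,190))):
    uu,vv=np.meshgrid(np.arange(u0,u1),np.arange(v0,v1));uv=np.c_[uu.ravel(),vv.ravel()]
    D=depthpts(c,uv);k=D[:,2]>12
    print(nm,k.sum())
    D=D[k];uvk=uv[k]
    for lo,hi in((10,40),(40,62),(62,85),(85,97),(97,125),(125,150),(150,200)):
        q=(D[:,2]>=lo)&(D[:,2]<hi)
        if q.sum(): print(lo,hi,q.sum(),"mean",D[q].mean(0).round(1),"min",D[q].min(0).round(1),"max",D[q].max(0).round(1))
    np.save(f"pics/{nm}_pts.npy",np.c_[uvk,D])
a=np.load("pics/scene_pts.npy")
q=(a[:,4]>55)&(a[:,4]<100)
for r in a[q]: print(r[:2].astype(int),r[2:].round(0),s["color"][int(r[1]),int(r[0])])
E
```

```text
top 306
10 40 47 mean [ 533.  -236.8   28.6] min [ 514.7 -263.3   13.4] max [ 561.  -227.7   39.4]
40 62 80 mean [ 533.1 -242.    48.7] min [ 516.1 -267.8   40.2] max [ 556.7 -228.3   59.4]
62 85 37 mean [ 535.3 -242.3   75.8] min [ 519.1 -264.5   63.1] max [ 555.7 -233.7   84.3]
85 97 21 mean [ 533.4 -242.5   90.1] min [ 521.2 -255.9   85.1] max [ 548.3 -236.    96.4]
97 125 25 mean [ 534.5 -242.9  113.6] min [ 526.4 -258.1  101.2] max [ 548.4 -238.3  121. ]
125 150 87 mean [ 537.3 -249.4  139.9] min [ 526.8 -262.1  129.1] max [ 548.7 -238.7  147.6]
scene 530
10 40 115 mean [ 549.8 -236.    27.1] min [ 518.5 -264.2   13.3] max [ 562.8 -223.9   39.9]
40 62 114 mean [ 546.  -240.6   49.1] min [ 523.3 -266.2   40.1] max [ 560.  -225.3   61.7]
62 85 81 mean [ 544.3 -241.7   75.1] min [ 519.  -264.2   62.5] max [ 558.6 -231.7   84.9]
85 97 38 mean [ 543.3 -242.8   91.1] min [ 525.6 -259.7   85.5] max [ 554.8 -233.6   96.9]
97 125 85 mean [ 543.7 -242.7  111.1] min [ 528.9 -258.7   97.1] max [ 551.2 -235.8  124.7]
125 150 93 mean [ 541.3 -245.4  136.6] min [ 526.8 -261.   125.6] max [ 551
[... 4978 characters left out ...]
61 56 55]
[229 164] [ 558. -248.   70.] [74 70 66]
[230 164] [ 554. -249.   67.] [50 47 45]
[231 164] [ 552. -246.   66.] [41 38 37]
[232 164] [ 549. -246.   64.] [34 32 31]
[233 164] [ 546. -245.   62.] [30 28 26]
[234 164] [ 543. -244.   60.] [30 27 26]
[235 164] [ 550. -233.   70.] [33 31 29]
[236 164] [ 547. -232.   69.] [40 36 36]
[237 164] [ 543. -233.   65.] [45 41 40]
[239 164] [ 532. -235.   55.] [27 25 25]
[230 165] [ 553. -250.   62.] [35 32 31]
[231 165] [ 552. -248.   62.] [30 27 27]
[232 165] [ 549. -247.   60.] [26 24 24]
[233 165] [ 547. -245.   59.] [18 17 17]
[234 165] [ 548. -240.   63.] [12 10  9]
[234 166] [ 546. -243.   55.] [6 6 4]
[235 168] [ 551. -235.   55.] [9 8 9]
```

```bash
python3 - <<'E'
from h import *
s=load("pics/scene0.npz");t=load("pics/top0.npz")
for c in(s,t): print("cam",ray(c,(320,200))[0].round(0))
def draw(c,x0,y0,w,h,f,th,C):
    im=cv2.resize(c["color"][y0:y0+h,x0:x0+w,::-1],None,fx=f,fy=f,interpolation=cv2.INTER_CUBIC)
    im=np.clip(im.astype(float)*2.5,0,255).astype(np.uint8)
    a=np.array([np.cos(th),np.sin(th),0]);b=np.array([-a[1],a[0],0]);z=np.array([0,0,1.])
    ph=np.linspace(0,2*np.pi,40)[:,None]
    def L(P,col):
        q=((proj(c,P)-[x0,y0]+.5)*f*16).astype(np.int32);cv2.polylines(im,[q],False,col,1,cv2.LINE_AA,4)
    o=np.array([*C,75.])
    for e in(-2,2):L(o+e*a+20*(np.cos(ph)*b+np.sin(ph)*z),(0,255,0))
    for e in(-16,16):L(o+e*a+12*(np.cos(ph)*b+np.sin(ph)*z),(0,0,255))
    for e in(95,142):L(np.array([[*C,e]]*5)+11*np.array([a+b,a-b,-a-b,b-a,a+b]),(255,0,0))
    for e in(0,53):L(np.array([*C,e])+22*(np.cos(ph)*b+np.sin(ph)*a),(255,0,255))
    return im
for k,d in enumerate((0,45,90,135)):
    th=np.radians(d);C=(538,-249)
    i1=draw(s,215,130,40,60,9,th,C);i2=draw(t,415,205,45,45,9,th,C)
    o=np.zeros((540,780,3),np.uint8);o[:540,:360]=i1;o[:405,370:775]=i2;cv2.imwrite(f"pics/ov{d}.png",o)
E
```

```text
cam [1153.  374.  826.]
cam [ 418.   43. 1316.]
```

View pics/ov0.png

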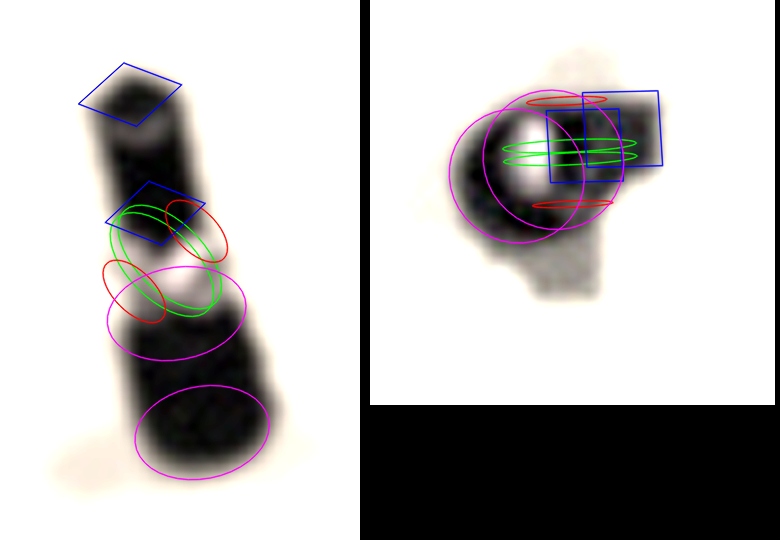

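View pics/ov90.png

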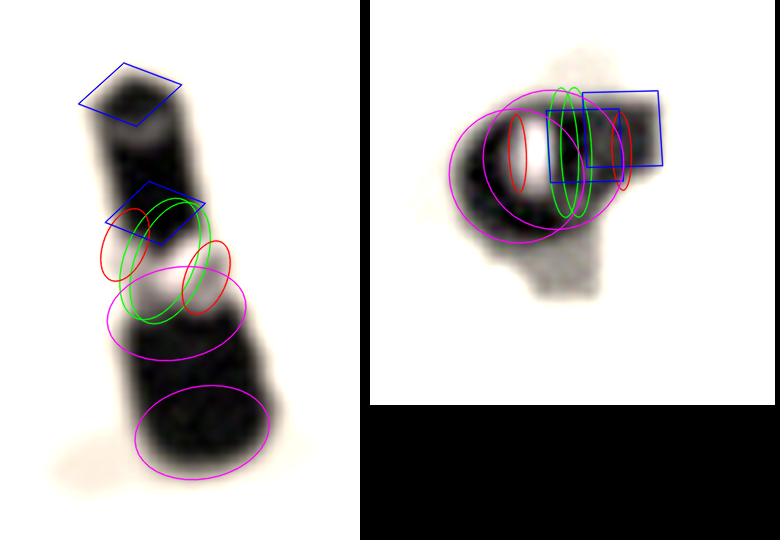

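```bash
python3 - <<'E'
from h import *
from scipy.optimize import least_squares
s=load("pics/scene0.npz");t=load("pics/top0.npz")
def rodmask(c,box,seed):
    u0,u1,v0,v1=box
    hsv=cv2.cvtColor(c["color"],cv2.COLOR_RGB2HSV)
    m=np.zeros((400,640),np.uint8)
    m[v0:v1,u0:u1]=((hsv[...,1]<75)&(hsv[...,2]>75))[v0:v1,u0:u1]
    n,l=cv2.connectedComponents(m);return l==l[seed[1],seed[0]]
m=rodmask(t,(300,395,203,262),(352,254))
uv=np.argwhere(m)[:,::-1].astype(float);P=onz(t,uv,150)[:,:2]
print(len(P))
# nose line (pixels right of col 362)
q=(uv[:,0]>=362);vx,vy,x0,y0=cv2.fitLine(P[q].astype(np.float32),cv2.DIST_HUBER,0,.01,.01).ravel()
if vy<0:vx,vy=-vx,-vy
print("nose line",vx,vy,"angle",np.degrees(np.arctan2(vy,vx))-90, "at",x0,y0)
# rail pose: 3 params, point-to-centreline residual (line, arc, line)
def res(p):
    c,s_=np.cos(p[2]),np.sin(p[2]);d=P-p[:2];x=d[:,0]*c+d[:,1]*s_;y=-d[:,0]*s_+d[:,1]*c
    return np.where(y<0,x+120,np.where(x>0,y-120,120-np.hypot(x,y)))
f=least_squares(res,[572,-20,.18],loss="huber",f_scale=3);print("rail",f.x[:2],np.degrees(f.x[2]),"rms",np.sqrt((f.fun**2).mean()))
p=f.x;R=np.array([[np.cos(p[2]),-np.sin(p[2])],[np.sin(p[2]),np.cos(p[2])]])
W=lambda a:R@np.array(a)+p[:2]
for n,a in dict(tip=(-120,-74),mid=(-84.85,84.85),home=(50,120),c0=(-120,0),c1=(0,120)).items():print(n,W(a).round(1), "top px",proj(t,[*W(a),150]).round(1),"scene px",proj(s,[*W(a),150]).round(1))
r=(P-p[:2])@R;print("extent y min",r[:,1].min(),"x max",r[:,0].max(), "width nose q",np.ptp(r[(r[:,1]<-10)&(r[:,1]>-35),0]))
# overlay on scene
pts=[(-120,y) for y in range(-74,0,4)]+[(-120*np.cos(a),120*np.sin(a)) for a in np.linspace(0,np.pi/2,20)]+[(x,120) for x in range(0,67,6)]
P3=np.array([[*W(a),150] for a in pts])
for n,c,(x0,y0,w,h,f_) in(("s",s,(280,130,90,90,6)),("t",t,(285,180,110,85,6))):
    im=cv2.resize(c["color"][y0:y0+h,x0:x0+w,::-1],None,fx=f_,fy=f_,interpolation=cv2.INTER_CUBIC)
    im=np.clip(im.astype(float)*1.6,0,255).astype(np.uint8)
    for q in proj(c,P3): cv2.circle(im,tuple(((q-[x0,y0]+.5)*f_).astype(int)),1,(0,0,255),-1)
    cv2.imwrite(f"pics/rod_{n}.png",im)
E
```

```text
495
nose line -0.18604028 0.9825421 angle 10.7217865 at 459.25262 -66.38877
rail [570.77350472  -9.93425237] 10.758555394306505 rms 3.292745767769891
tip [ 466.7 -105. ] top px [[389.3 247.1]] scene px [[287.9 138.9]]
mid [471.6  57.6] top px [[326.6 246.7]] scene px [[341.8 159.8]]
home [597.5 117.3] top px [[302.9 199.4]] scene px [[340.3 201. ]]
c0 [452.9 -32.3] top px [[361.4 253.1]] scene px [[314.3 144.4]]
c1 [548.4 108. ] top px [[306.8 217.8]] scene px [[346.2 186. ]]
extent y min -70.86168969423586 x max 41.58021209510561 width nose q 10.784345835927397
```

View pics/rod_s.png

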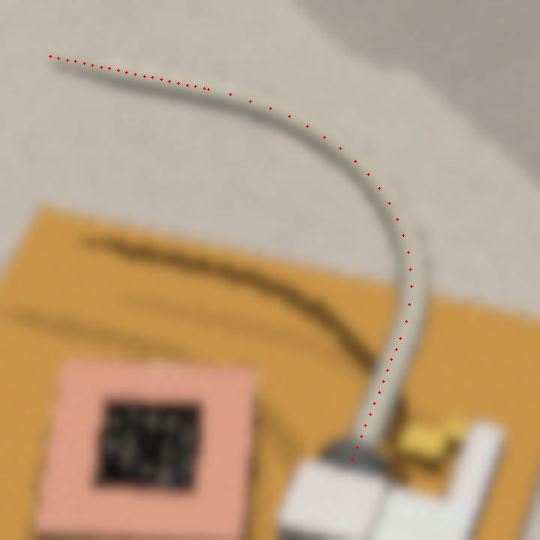

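View pics/rod_t.png

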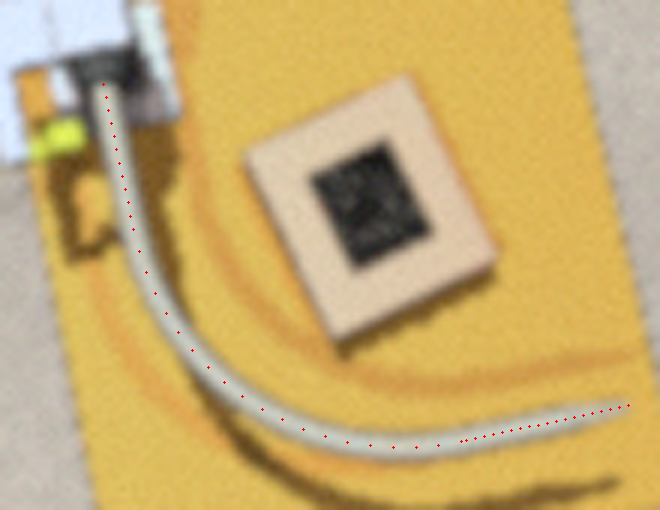

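Both the rod and the carriage come out consistent between views. The scene camera is about 1 px off for both, so the bias is shared. The rail is at (570.8, -9.9) with yaw 10.76°, and the carriage is at about (537, -248) with its hub along world y. Next I'll move above the stem.

>>> play_rows(
  moves=[
    {"translation": [-0.5,-0.5,0],"rot": [0,0,0],"gripper": 1},
    {"translation": [-0.96,-0.95,0],"rot": [0,0,0],"gripper": 1},
    {"translation": [-0.96,-0.95,0],"rot": [0,0,0],"gripper": 1},
    {"translation": [-0.96,-0.95,0],"rot": [0,0,0],"gripper": 1},
    {"translation": [-0.96,-0.95,0],"rot": [0,0,0],"gripper": 1},
    {"translation": [-0.96,-0.95,0],"rot": [0,0,0],"gripper": 1},
    {"translation": [-0.96,-0.95,0],"rot": [0,0,0],"gripper": 1},
    {"translation": [-0.96,-0.95,0],"rot": [0,0,0],"gripper": 1},
    {"translation": [-0.96,-0.95,0],"rot": [0,0,0],"gripper": 1},
    {"translation": [-0.96,-0.95,0],"rot": [0,0,0],"gripper": 1},
    {"translation": [-0.96,-0.95,0],"rot": [0,0,0],"gripper": 1},
    {"translation": [-0.96,-0.95,0],"rot": [0,0,0],"gripper": 1},
    {"translation": [-0.96,-0.95,0],"rot": [0,0,0],"gripper": 1},
    {"translation": [-0.96,-0.95,0],"rot": [0,0,0],"gripper": 1},
    {"translation": [-0.96,-0.95,0],"rot": [0,0,0],"gripper": 1},
    {"translation": [-0.96,-0.95,0],"rot": [0,0,0],"gripper": 1},
    {"translation": [-0.96,-0.95,0],"rot": [0,0,0],"gripper": 1},
    {"translation": [-0.96,-0.95,0],"rot": [0,0,0],"gripper": 1},
    {"translation": [-0.96,-0.95,0],"rot": [0,0,0],"gripper": 1},
    {"translation": [-0.96,-0.95,0],"rot": [0,0,0],"gripper": 1},
  ],
)

```text
t: 1.77
position: [523.9, -210.4, 230.8]
ee_rot: [[-0.898, 0.44, -0.001], [0.44, 0.898, 0.0], [0.001, 0.0, -1.0]]
ft_force: [0.5, 0.4, 1.5]
gripper_width: 85.8
```

>>> play_rows(
  moves=[
    {"translation": [-0.5,-0.5,0],"rot": [0,0,0],"gripper": 1},
    {"translation": [0,0,0],"rot": [0,0,-0.93],"gripper": 1},
    {"translation": [0,0,0],"rot": [0,0,-0.93],"gripper": 1},
    {"translation": [0,0,0],"rot": [0,0,-0.93],"gripper": 1},
    {"translation": [0,0,0],"rot": [0,0,-0.93],"gripper": 1},
    {"translation": [0,0,0],"rot": [0,0,-0.93],"gripper": 1},
    {"translation": [0,0,0],"rot": [0,0,-0.93],"gripper": 1},
    {"translation": [0,0,0],"rot": [0,0,-0.93],"gripper": 1},
    {"translation": [0,0,0],"rot": [0,0,0],"gripper": 1},
  ],
)

```text
t: 2.52
position: [530.5, -228.3, 230.7]
ee_rot: [[-1.0, -0.002, -0.001], [-0.002, 1.0, 0.0], [0.001, 0.0, -1.0]]
ft_force: [0.4, 0.0, 0.4]
gripper_width: 85.2
```

```bash
cat >> h.py <<'E'
def st():
    from workcell import sense
    s=sense();R=s["ee_rot"]
    print("t%.2f"%s["t"],"pos",s["position"].round(1),"yaw_y %.2f"%np.degrees(np.arctan2(R[1,1],R[0,1])),"z",R[:,2].round(3),"F",s["ft_force"].round(2),"M",s["torque"].round(3),"w %.1f"%s["gripper_width"])
    return s
RAIL=np.array([570.8,-9.9]);TH=np.radians(10.76)
RM=np.array([[np.cos(TH),-np.sin(TH)],[np.sin(TH),np.cos(TH)]])
def W(a):return RM@np.array(a,float)+RAIL
def RF(p):return RM.T@(np.array(p[:2])-RAIL)
E
python3 -c "
from h import *
s=st();print(s['joint_pos'].round(2));print('to go tool', (s['ee_rot'].T@(np.array([537,-248,s['position'][2]])-s['position'])/30).round(3))"
```

```text
t2.52 pos [ 530.5 -228.3  230.7] yaw_y 90.10 z [-0.001  0.    -1.   ] F [0.43 0.03 0.45] M [-0.043  0.017 -0.008] w 85.2
[-0.5   0.07  1.55 -0.    1.52 -2.07]
to go tool [-0.215 -0.656 -0.   ]
```

>>> play_rows(
  moves=[
    {"translation": [-0.215,-0.656,0],"rot": [0,0,0],"gripper": 1},
    {"translation": [0,0,0.5],"rot": [0,0,0],"gripper": 1},
    {"translation": [0,0,0.5],"rot": [0,0,0],"gripper": 1},
    {"translation": [0,0,0],"rot": [0,0,0],"gripper": 1},
  ],
)

```text
t: 2.85
position: [535.5, -247.4, 197.4]
ee_rot: [[-1.0, 0.004, -0.005], [0.004, 1.0, 0.003], [0.005, 0.003, -1.0]]
ft_force: [-0.4, 0.4, -1.0]
gripper_width: 85.2
```

```bash
python3 - <<'E'
from h import *
from workcell import camera
s=st()
def crop(c,x0,y0,w,h,f):
    im=cv2.resize(c["color"][y0:y0+h,x0:x0+w,::-1],None,fx=f,fy=f,interpolation=cv2.INTER_CUBIC)
    return np.clip(im.astype(float)*2.2,0,255).astype(np.uint8)
a=crop(camera("scene"),190,80,80,110,5);b=crop(camera("top"),400,180,76,76,5)
o=np.zeros((550,790,3),np.uint8);o[:550,:400]=a;o[:380,405:785]=b;cv2.imwrite("pics/pre.png",o)
E
```

```text
t2.85 pos [ 535.5 -247.4  197.4] yaw_y 89.78 z [-0.005  0.003 -1.   ] F [-0.43  0.36 -1.04] M [-0.006 -0.013 -0.033] w 85.2
```

View pics/pre.png

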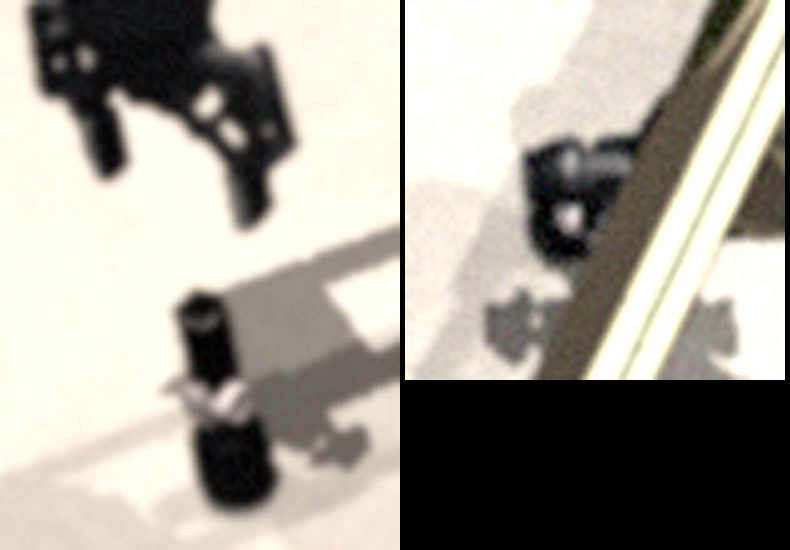

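The scene crop shows the open fingers at (112,165) and (250,215), straddling the stem top at (203,310) as projected down, so I'll descend.

>>> play_rows(
  moves=[
    {"translation": [-0.04,0,0.8],"rot": [0,0,0],"gripper": 1},
    {"translation": [0,0,0.8],"rot": [0,0,0],"gripper": 1},
    {"translation": [0,0,0.8],"rot": [0,0,0],"gripper": 1},
    {"translation": [0,0,0.5],"rot": [0,0,0],"gripper": 1},
    {"translation": [0,0,0.23],"rot": [0,0,0],"gripper": 1},
    {"translation": [0,0,0],"rot": [0,0,0],"gripper": 1},
    {"translation": [0,0,0],"rot": [0,0,0],"gripper": 1},
  ],
)

```text
t: 3.53
position: [539.0, -248.4, 108.7]
ee_rot: [[-1.0, 0.002, 0.001], [0.002, 1.0, -0.001], [-0.001, -0.001, -1.0]]
ft_force: [0.7, -0.3, 0.4]
gripper_width: 85.3
```

```bash
python3 -c "
from h import *
s=st()"
```

```text
t3.53 pos [ 539.  -248.4  108.7] yaw_y 89.91 z [ 0.001 -0.001 -1.   ] F [ 0.67 -0.35  0.41] M [-0.029 -0.008 -0.021] w 85.3
```

>>> play_rows(
  newtons=45,
  moves=[
    {"translation": [0,0,0.17],"rot": [0,0,0],"gripper": 1},
    {"translation": [0,0,0],"rot": [0,0,0],"gripper": 0},
    {"translation": [0,0,0],"rot": [0,0,0],"gripper": 0},
    {"translation": [0,0,0],"rot": [0,0,0],"gripper": 0},
    {"translation": [0,0,0],"rot": [0,0,0],"gripper": 0},
    {"translation": [0,0,0],"rot": [0,0,0],"gripper": 0},
    {"translation": [0,0,0],"rot": [0,0,0],"gripper": 0},
    {"translation": [0,0,0],"rot": [0,0,0],"gripper": 0},
    {"translation": [0,0,0],"rot": [0,0,0],"gripper": 0},
    {"translation": [0,0,0],"rot": [0,0,0],"gripper": 0},
  ],
)

```text
t: 4.37
position: [538.7, -248.5, 102.7]
ee_rot: [[-1.0, 0.001, 0.001], [0.001, 1.0, -0.001], [-0.001, -0.001, -1.0]]
ft_force: [1.1, -1.2, 1.4]
gripper_width: 21.4
```

```bash
python3 -c "
from h import *
s=st()"
```

```text
t4.37 pos [ 538.7 -248.5  102.7] yaw_y 89.92 z [ 0.001 -0.001 -1.   ] F [ 1.09 -1.23  1.4 ] M [-0.234 -0.146 -0.013] w 21.4
```

>>> play_rows(
  moves=[
    {"translation": [0,0,-0.3],"rot": [0,0,0],"gripper": 0},
    {"translation": [0,0,-0.6],"rot": [0,0,0],"gripper": 0},
    {"translation": [0,0,-0.8],"rot": [0,0,0],"gripper": 0},
    {"translation": [0,0,-0.8],"rot": [0,0,0],"gripper": 0},
    {"translation": [0,0,0],"rot": [0,0,-0.7],"gripper": 0},
    {"translation": [0,0,0],"rot": [0,0,-0.9],"gripper": 0},
    {"translation": [0,0,0],"rot": [0,0,-0.7],"gripper": 0},
    {"translation": [0,0,0],"rot": [0,0,-0.41],"gripper": 0},
    {"translation": [0,0,0],"rot": [0,0,0],"gripper": 0},
    {"translation": [0,0,0],"rot": [0,0,0],"gripper": 0},
  ],
)

```text
t: 5.2
position: [538.0, -247.8, 176.9]
ee_rot: [[-0.983, -0.186, -0.001], [-0.186, 0.983, 0.001], [0.001, 0.001, -1.0]]
ft_force: [0.2, -0.0, -2.4]
gripper_width: 22.2
```

```bash
python3 - <<'E'
from h import *
from workcell import camera
s=st();print(W((-120,-115)),((s["ee_rot"].T@(np.array([*W((-120,-115)),177.7])-s["position"]))/30).round(3))
c=camera("top");d=camera("scene");np.savez("pics/top1.npz",**c);np.savez("pics/scene1.npz",**d)
def crop(c,x0,y0,w,h,f):
    im=cv2.resize(c["color"][y0:y0+h,x0:x0+w,::-1],None,fx=f,fy=f,interpolation=cv2.INTER_CUBIC)
    return np.clip(im.astype(float)*2.2,0,255).astype(np.uint8)
a=crop(d,190,60,80,110,5);b=crop(c,370,180,76,90,5)
o=np.zeros((550,790,3),np.uint8);o[:550,:400]=a;o[:450,405:785]=b;cv2.imwrite("pics/lift.png",o)
E
```

```text
t5.20 pos [ 538.  -247.8  176.9] yaw_y 100.71 z [-0.001  0.001 -1.   ] F [ 0.2  -0.04 -2.4 ] M [-0.01   0.019 -0.018] w 22.2
[ 474.37984348 -145.28151061] [ 1.448  3.752 -0.02 ]
```

View pics/lift.png

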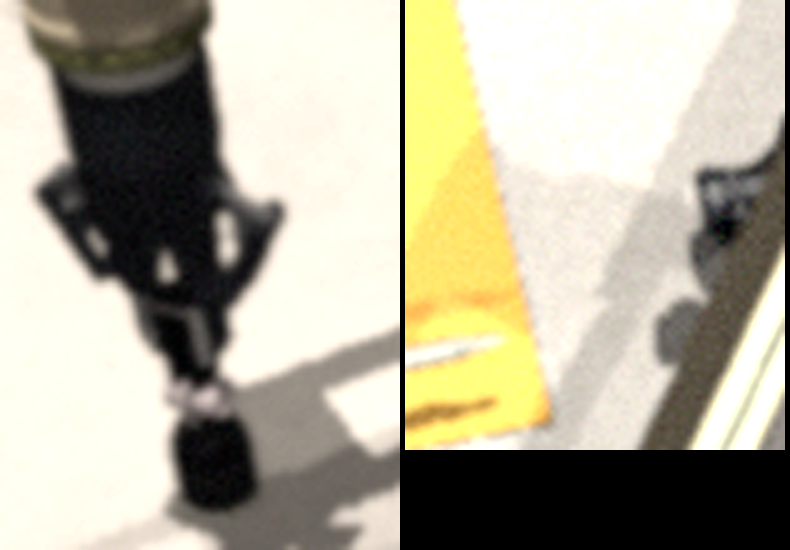

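The carriage is lifted and hanging upright, with the hub at (200,395) in the crop; the wrist reads -2.4 N, which matches its weight. Next is the approach to the nose.

>>> play_rows(
  moves=[
    {"translation": [0.1,0.3,0],"rot": [0,0,0],"gripper": 0},
    {"translation": [0.3,0.8,0],"rot": [0,0,0],"gripper": 0},
    {"translation": [0.35,0.85,0],"rot": [0,0,0],"gripper": 0},
    {"translation": [0.35,0.85,0],"rot": [0,0,0],"gripper": 0},
    {"translation": [0.25,0.6,0],"rot": [0,0,0],"gripper": 0},
    {"translation": [0.1,0.35,0],"rot": [0,0,0],"gripper": 0},
    {"translation": [0,0,0],"rot": [0,0,0],"gripper": 0},
    {"translation": [0,0,0],"rot": [0,0,0],"gripper": 0},
    {"translation": [0,0,0],"rot": [0,0,0],"gripper": 0},
  ],
)

```text
t: 6.05
position: [475.2, -146.3, 177.7]
ee_rot: [[-0.982, -0.187, 0.001], [-0.187, 0.982, -0.001], [-0.001, -0.001, -1.0]]
ft_force: [1.0, -0.7, -2.5]
gripper_width: 21.4
```

```bash
python3 - <<'E'
from h import *
from workcell import camera
s=st();print("rail frame",RF(s["position"]).round(1))
c=camera("top");d=camera("scene");np.savez("pics/top2.npz",**c);np.savez("pics/scene2.npz",**d)
def crop(c,x0,y0,w,h,f):
    im=cv2.resize(c["color"][y0:y0+h,x0:x0+w,::-1],None,fx=f,fy=f,interpolation=cv2.INTER_CUBIC)
    return np.clip(im.astype(float)*2.2,0,255).astype(np.uint8)
# predicted bore axis and rod axis in both
C=np.array([*s["position"][:2],s["position"][2]-27.7]);ax=s["ee_rot"][:,1]
a=crop(d,240,70,80,110,5);b=crop(c,360,200,76,90,5)
for c_,im,o0 in((d,a,(240,70)),(c,b,(360,200))):
    for P,col in((np.array([C+k*ax for k in np.linspace(-16,60,20)]),(0,255,0)),(np.array([[*W((-120,y)),150] for y in np.linspace(-74,0,15)]),(0,0,255))):
        for q in proj(c_,P): cv2.circle(im,tuple(((q-o0+.5)*5).astype(int)),1,col,-1)
o=np.zeros((550,790,3),np.uint8);o[:550,:400]=a;o[:450,405:785]=b;cv2.imwrite("pics/app.png",o)
E
```

```text
t6.05 pos [ 475.2 -146.3  177.7] yaw_y 100.76 z [ 0.001 -0.001 -1.   ] F [ 1.   -0.68 -2.55] M [-0.025 -0.092 -0.021] w 21.4
rail frame [-119.4 -116.1]
```

View pics/app.png

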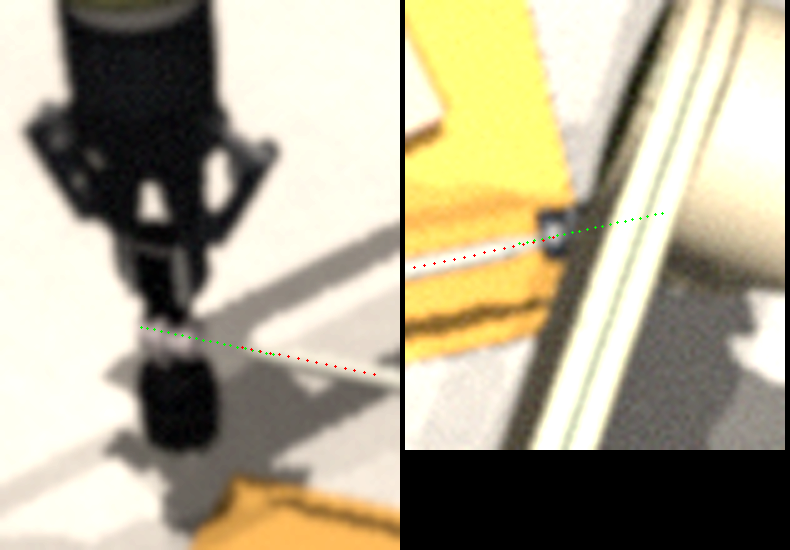

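Predicted bore axis (green) and rod (red) line up in both views. I'll move in slowly and watch the force.

>>> play_rows(
  moves=[
    {"translation": [0.02,0.2,0],"rot": [0,0,0],"gripper": 0},
    {"translation": [0,0.3,0],"rot": [0,0,0],"gripper": 0},
    {"translation": [0,0.3,0],"rot": [0,0,0],"gripper": 0},
    {"translation": [0,0.25,0],"rot": [0,0,0],"gripper": 0},
    {"translation": [0,0,0],"rot": [0,0,0],"gripper": 0},
    {"translation": [0,0,0],"rot": [0,0,0],"gripper": 0},
  ],
)

```text
t: 6.65
position: [468.2, -114.3, 177.3]
ee_rot: [[-0.982, -0.188, 0.0], [-0.188, 0.982, -0.0], [-0.0, -0.0, -1.0]]
ft_force: [0.7, -0.2, -3.7]
gripper_width: 21.5
```

```bash
python3 - <<'E'
from h import *
from workcell import camera
s=st();print("rail frame",RF(s["position"]).round(1))
c=camera("top");d=camera("scene")
def crop(c,x0,y0,w,h,f):
    im=cv2.resize(c["color"][y0:y0+h,x0:x0+w,::-1],None,fx=f,fy=f,interpolation=cv2.INTER_CUBIC)
    return np.clip(im.astype(float)*2.2,0,255).astype(np.uint8)
a=crop(d,250,90,75,75,8)[:, :390];a=crop(d,260,115,50,50,8);b=crop(c,360,220,48,50,8)
o=np.zeros((400,790,3),np.uint8);o[:,:400]=a;o[:400,405:789]=b;cv2.imwrite("pics/in1.png",o)
E
```

```text
t6.65 pos [ 468.2 -114.3  177.3] yaw_y 100.84 z [ 0. -0. -1.] F [ 0.72 -0.16 -3.69] M [-0.027  0.073 -0.066] w 21.5
rail frame [-120.3  -83.4]
```

View pics/in1.png

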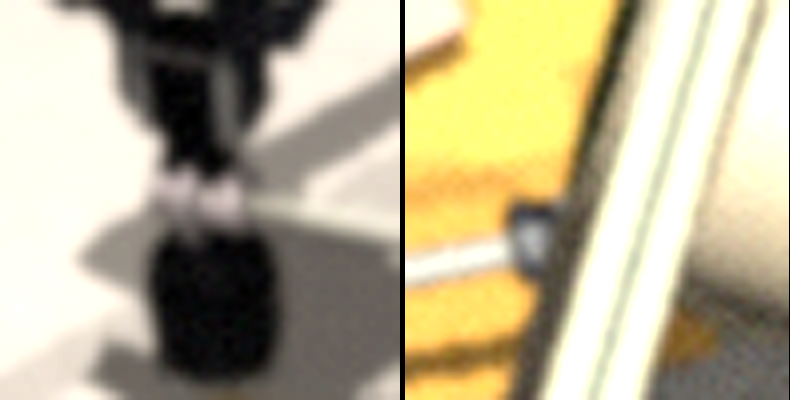

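The nose enters the hub face, meeting it at (245,205) in the scene crop, with no side force. Continuing.

>>> play_rows(
  moves=[
    {"translation": [0,0.15,0],"rot": [0,0,0],"gripper": 0},
    {"translation": [0,0.15,0],"rot": [0,0,0],"gripper": 0},
    {"translation": [0,0.15,0],"rot": [0,0,0],"gripper": 0},
    {"translation": [0,0,0],"rot": [0,0,0],"gripper": 0},
    {"translation": [0,0,0],"rot": [0,0,0],"gripper": 0},
  ],
)

```text
t: 7.17
position: [465.7, -101.4, 177.3]
ee_rot: [[-0.982, -0.187, 0.0], [-0.187, 0.982, -0.0], [-0.0, -0.0, -1.0]]
ft_force: [-0.3, 0.0, -3.1]
gripper_width: 21.6
```

```bash
python3 -c "
from h import *
s=st();print('rail frame',RF(s['position']).round(1),'F rail',(RM.T@s['ft_force'][:2]).round(2))"
```

```text
t7.17 pos [ 465.7 -101.4  177.3] yaw_y 100.80 z [ 0. -0. -1.] F [-0.28  0.02 -3.08] M [-0.011  0.039  0.021] w 21.6
rail frame [-120.4  -70.3] F rail [-0.28  0.07]
```

>>> play_rows(
  moves=[
    {"translation": [0,0.15,0],"rot": [0,0,0],"gripper": 0},
    {"translation": [0,0.15,0],"rot": [0,0,0],"gripper": 0},
    {"translation": [0,0.15,0],"rot": [0,0,0],"gripper": 0},
    {"translation": [0,0,0],"rot": [0,0,0],"gripper": 0},
    {"translation": [0,0,0],"rot": [0,0,0],"gripper": 0},
  ],
)

```text
t: 7.58
position: [463.5, -87.9, 177.5]
ee_rot: [[-0.982, -0.187, 0.001], [-0.187, 0.982, 0.0], [-0.001, 0.0, -1.0]]
ft_force: [2.2, 1.1, -2.7]
gripper_width: 21.5
```

```bash
python3 -c "
from h import *
s=st();print('rail frame',RF(s['position']).round(1),'F rail',(RM.T@s['ft_force'][:2]).round(2))"
```

```text
t7.58 pos [463.5 -87.9 177.5] yaw_y 100.81 z [ 0.001  0.    -1.   ] F [ 2.16  1.09 -2.72] M [ 0.324 -0.521 -0.042] w 21.5
rail frame [-120.   -56.6] F rail [2.33 0.67]
```

>>> play_rows(
  moves=[
    {"translation": [-0.03,0.1,0],"rot": [0,0,0],"gripper": 0},
    {"translation": [0,0.1,0],"rot": [0,0,0],"gripper": 0},
    {"translation": [0,0,0],"rot": [0,0,0],"gripper": 0},
    {"translation": [0,0,0],"rot": [0,0,0],"gripper": 0},
  ],
)

```text
t: 7.92
position: [462.8, -82.2, 177.2]
ee_rot: [[-0.982, -0.187, -0.0], [-0.187, 0.982, 0.0], [0.0, 0.0, -1.0]]
ft_force: [0.7, -0.2, -2.7]
gripper_width: 21.9
```

```bash
cat >> h.py <<'E'
def rr(phi=None):
    s=st();p=RF(s['position']);f=RM.T@s['ft_force'][:2];y=np.degrees(np.arctan2(s['ee_rot'][1,1],s['ee_rot'][0,1]))-np.degrees(TH)
    a=np.radians(y);tan=np.array([np.cos(a),np.sin(a)]);nor=np.array([-tan[1],tan[0]])
    print('rail',p.round(2),'rel yaw %.2f'%y,'Frail',f.round(2),'Ftan %.2f Fnor(left) %.2f'%(f@tan,f@nor),'r %.2f ang %.2f'%(np.hypot(*p),np.degrees(np.arctan2(p[1],-p[0]))))
    return s
E
python3 -c "
from h import *
rr()"
```

```text
t7.92 pos [462.8 -82.2 177.2] yaw_y 100.78 z [-0.  0. -1.] F [ 0.69 -0.19 -2.73] M [ 0.1   -0.169  0.004] w 21.9
rail [-119.62  -50.83] rel yaw 90.02 Frail [ 0.64 -0.31] Ftan -0.31 Fnor(left) -0.64 r 129.97 ang -23.02
```

>>> play_rows(
  moves=[
    {"translation": [-0.01,0.15,0],"rot": [0,0,0],"gripper": 0},
    {"translation": [0,0.15,0],"rot": [0,0,0],"gripper": 0},
    {"translation": [0,0.15,0],"rot": [0,0,0],"gripper": 0},
    {"translation": [0,0.15,0],"rot": [0,0,0],"gripper": 0},
    {"translation": [0,0.15,0],"rot": [0,0,0],"gripper": 0},
    {"translation": [0,0,0],"rot": [0,0,0],"gripper": 0},
    {"translation": [0,0,0],"rot": [0,0,0],"gripper": 0},
  ],
)

```text
t: 8.5
position: [459.0, -59.7, 177.3]
ee_rot: [[-0.982, -0.188, 0.0], [-0.188, 0.982, 0.0], [-0.0, 0.0, -1.0]]
ft_force: [0.6, 0.6, -2.5]
gripper_width: 21.7
```

```bash
python3 - <<'E'
from h import *
from workcell import camera
rr()
c=camera("top");d=camera("scene")
def crop(c,x0,y0,w,h,f):
    im=cv2.resize(c["color"][y0:y0+h,x0:x0+w,::-1],None,fx=f,fy=f,interpolation=cv2.INTER_CUBIC)
    return np.clip(im.astype(float)*2.2,0,255).astype(np.uint8)
a=crop(d,260,105,75,75,5);b=crop(c,330,200,78,80,5)
o=np.zeros((400,790,3),np.uint8);o[:375,:375]=a;o[:400,400:790]=b;cv2.imwrite("pics/in2.png",o)
E
```

```text
t8.50 pos [459.  -59.7 177.3] yaw_y 100.81 z [ 0.  0. -1.] F [ 0.58  0.65 -2.45] M [ 0.156 -0.27  -0.03 ] w 21.7
rail [-119.11  -28.06] rel yaw 90.05 Frail [0.69 0.53] Ftan 0.53 Fnor(left) -0.69 r 122.37 ang -13.26
```

View pics/in2.png

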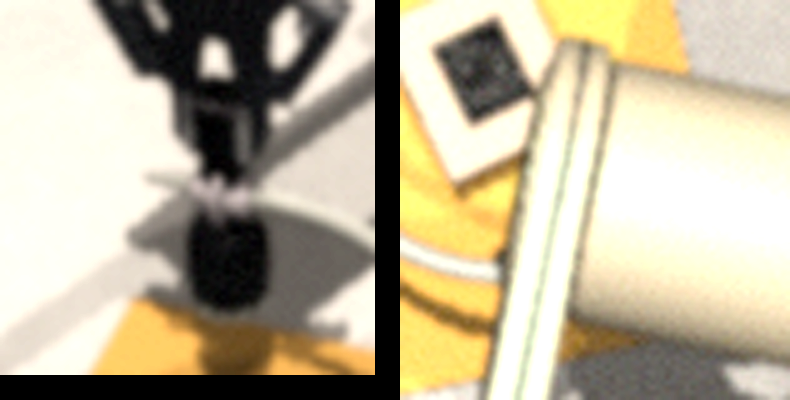

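>>> play_rows(
  moves=[
    {"translation": [-0.02,0.15,0],"rot": [0,0,0],"gripper": 0},
    {"translation": [0,0.15,0],"rot": [0,0,0],"gripper": 0},
    {"translation": [0,0.15,0],"rot": [0,0,0],"gripper": 0},
    {"translation": [0,0.15,0],"rot": [0,0,0.05],"gripper": 0},
    {"translation": [0,0.15,0],"rot": [0,0,0.15],"gripper": 0},
    {"translation": [0,0,0],"rot": [0,0,0],"gripper": 0},
    {"translation": [0,0,0],"rot": [0,0,0],"gripper": 0},
  ],
)

```text
t: 9.18
position: [455.4, -37.7, 177.3]
ee_rot: [[-0.985, -0.174, 0.0], [-0.174, 0.985, -0.0], [-0.0, -0.0, -1.0]]
ft_force: [-0.3, -0.7, -3.7]
gripper_width: 21.5
```

```bash
python3 -c "
from h import *
rr()"
```

```text
t9.18 pos [455.4 -37.7 177.3] yaw_y 100.00 z [ 0. -0. -1.] F [-0.29 -0.65 -3.65] M [0.017 0.028 0.03 ] w 21.5
rail [-118.59   -5.72] rel yaw 89.24 Frail [-0.41 -0.59] Ftan -0.59 Fnor(left) 0.40 r 118.72 ang -2.76
```

>>> play_rows(
  moves=[
    {"translation": [0,0.14,0],"rot": [0,0,0.25],"gripper": 0},
    {"translation": [-0.002,0.14,0],"rot": [0,0,0.45],"gripper": 0},
    {"translation": [-0.002,0.14,0],"rot": [0,0,0.5],"gripper": 0},
    {"translation": [-0.002,0.14,0],"rot": [0,0,0.5],"gripper": 0},
    {"translation": [-0.002,0.14,0],"rot": [0,0,0.5],"gripper": 0},
    {"translation": [-0.002,0.14,0],"rot": [0,0,0.5],"gripper": 0},
    {"translation": [0,0,0],"rot": [0,0,0],"gripper": 0},
    {"translation": [0,0,0],"rot": [0,0,0],"gripper": 0},
  ],
)

```text
t: 9.85
position: [453.4, -12.9, 177.5]
ee_rot: [[-1.0, 0.013, 0.001], [0.013, 1.0, 0.0], [-0.001, 0.0, -1.0]]
ft_force: [1.5, 2.0, -2.9]
gripper_width: 21.6
```

```bash
python3 -c "
from h import *
rr()"
```

```text
t9.85 pos [453.4 -12.9 177.5] yaw_y 89.25 z [ 0.001  0.    -1.   ] F [ 1.49  1.97 -2.91] M [ 0.254 -0.437  0.03 ] w 21.6
rail [-115.86   19.01] rel yaw 78.49 Frail [1.83 1.66] Ftan 1.99 Fnor(left) -1.46 r 117.41 ang 9.32
```

>>> play_rows(
  moves=[
    {"translation": [-0.02,0.14,0],"rot": [0,0,0],"gripper": 0},
    {"translation": [-0.002,0.14,0],"rot": [0,0,0.5],"gripper": 0},
    {"translation": [-0.002,0.14,0],"rot": [0,0,0.5],"gripper": 0},
    {"translation": [-0.002,0.14,0],"rot": [0,0,0.5],"gripper": 0},
    {"translation": [0,0,0],"rot": [0,0,0],"gripper": 0},
    {"translation": [0,0,0],"rot": [0,0,0],"gripper": 0},
  ],
)

```text
t: 10.35
position: [454.4, 3.8, 177.1]
ee_rot: [[-0.993, 0.117, -0.001], [0.117, 0.993, -0.0], [0.001, -0.0, -1.0]]
ft_force: [0.3, -0.7, -3.2]
gripper_width: 21.5
```

```bash
python3 -c "
from h import *
rr()"
```

```text
t10.35 pos [454.4   3.8 177.1] yaw_y 83.28 z [-0.001 -0.    -1.   ] F [ 0.29 -0.73 -3.21] M [-0.017  0.012 -0.024] w 21.5
rail [-111.79   35.23] rel yaw 72.52 Frail [ 0.15 -0.77] Ftan -0.69 Fnor(left) -0.37 r 117.22 ang 17.49
```

>>> play_rows(
  moves=[
    {"translation": [-0.002,0.136,0],"rot": [0,0,0.5],"gripper": 0},
    {"translation": [-0.002,0.136,0],"rot": [0,0,0.5],"gripper": 0},
    {"translation": [-0.002,0.136,0],"rot": [0,0,0.5],"gripper": 0},
    {"translation": [-0.002,0.136,0],"rot": [0,0,0.5],"gripper": 0},
    {"translation": [-0.002,0.136,0],"rot": [0,0,0.5],"gripper": 0},
    {"translation": [0,0,0],"rot": [0,0,0],"gripper": 0},
    {"translation": [0,0,0],"rot": [0,0,0],"gripper": 0},
  ],
)

```text
t: 10.93
position: [458.6, 23.6, 177.2]
ee_rot: [[-0.958, 0.287, -0.0], [0.287, 0.958, -0.0], [0.0, -0.0, -1.0]]
ft_force: [-0.3, 0.8, -3.2]
gripper_width: 21.6
```

```bash
python3 -c "
from h import *
rr()"
```

```text
t10.93 pos [458.6  23.6 177.2] yaw_y 73.30 z [-0. -0. -1.] F [-0.32  0.76 -3.24] M [ 0.038 -0.027  0.021] w 21.6
rail [-103.95   53.86] rel yaw 62.54 Frail [-0.18  0.8 ] Ftan 0.63 Fnor(left) 0.53 r 117.07 ang 27.39
```

>>> play_rows(
  moves=[
    {"translation": [-0.002,0.136,0],"rot": [0,0,0.5],"gripper": 0},
    {"translation": [-0.002,0.136,0],"rot": [0,0,0.5],"gripper": 0},
    {"translation": [-0.002,0.136,0],"rot": [0,0,0.5],"gripper": 0},
    {"translation": [-0.002,0.136,0],"rot": [0,0,0.5],"gripper": 0},
    {"translation": [0,0,0],"rot": [0,0,0],"gripper": 0},
    {"translation": [0,0,0],"rot": [0,0,0],"gripper": 0},
  ],
)

```text
t: 11.43
position: [464.4, 38.8, 177.2]
ee_rot: [[-0.909, 0.418, -0.0], [0.418, 0.909, -0.0], [0.0, -0.0, -1.0]]
ft_force: [-0.4, -0.4, -3.0]
gripper_width: 21.6
```

```bash
python3 -c "
from h import *
rr()"
```

```text
t11.43 pos [464.4  38.8 177.2] yaw_y 65.31 z [-0. -0. -1.] F [-0.38 -0.43 -3.05] M [-0.031  0.026  0.021] w 21.6
rail [-95.48  67.7 ] rel yaw 54.55 Frail [-0.45 -0.35] Ftan -0.55 Fnor(left) 0.16 r 117.04 ang 35.34
```

>>> play_rows(
  moves=[
    {"translation": [-0.002,0.136,0],"rot": [0,0,0.5],"gripper": 0},
    {"translation": [-0.002,0.136,0],"rot": [0,0,0.5],"gripper": 0},
    {"translation": [-0.002,0.136,0],"rot": [0,0,0.5],"gripper": 0},
    {"translation": [-0.002,0.136,0],"rot": [0,0,0.5],"gripper": 0},
    {"translation": [-0.002,0.136,0],"rot": [0,0,0.5],"gripper": 0},
    {"translation": [0,0,0],"rot": [0,0,0],"gripper": 0},
    {"translation": [0,0,0],"rot": [0,0,0],"gripper": 0},
  ],
)

```text
t: 12.02
position: [474.4, 56.5, 177.2]
ee_rot: [[-0.822, 0.569, -0.0], [0.569, 0.822, -0.0], [0.0, -0.0, -1.0]]
ft_force: [-0.3, -0.1, -2.3]
gripper_width: 21.6
```

```bash
python3 -c "
from h import *
rr()"
```

```text
t12.02 pos [474.4  56.5 177.2] yaw_y 55.31 z [-0. -0. -1.] F [-0.3  -0.09 -2.31] M [0.006 0.007 0.047] w 21.6
rail [-82.28  83.2 ] rel yaw 44.55 Frail [-0.31 -0.03] Ftan -0.25 Fnor(left) 0.20 r 117.02 ang 45.32
```

>>> play_rows(
  moves=[
    {"translation": [-0.002,0.136,0],"rot": [0,0,0.5],"gripper": 0},
    {"translation": [-0.002,0.136,0],"rot": [0,0,0.5],"gripper": 0},
    {"translation": [-0.002,0.136,0],"rot": [0,0,0.5],"gripper": 0},
    {"translation": [-0.002,0.136,0],"rot": [0,0,0.5],"gripper": 0},
    {"translation": [-0.002,0.136,0],"rot": [0,0,0.5],"gripper": 0},
    {"translation": [0,0,0],"rot": [0,0,0],"gripper": 0},
    {"translation": [0,0,0],"rot": [0,0,0],"gripper": 0},
  ],
)

```text
t: 12.6
position: [487.4, 72.2, 177.2]
ee_rot: [[-0.711, 0.703, -0.0], [0.703, 0.711, -0.0], [0.0, -0.0, -1.0]]
ft_force: [1.2, 0.2, -3.3]
gripper_width: 21.7
```

```bash
python3 -c "
from h import *
rr()"
```

```text
t12.60 pos [487.4  72.2 177.2] yaw_y 45.31 z [-0. -0. -1.] F [ 1.17  0.2  -3.31] M [-0.026 -0.036  0.013] w 21.7
rail [-66.63  96.18] rel yaw 34.55 Frail [ 1.18 -0.03] Ftan 0.96 Fnor(left) -0.69 r 117.01 ang 55.29
```

>>> play_rows(
  moves=[
    {"translation": [-0.002,0.136,0],"rot": [0,0,0.5],"gripper": 0},
    {"translation": [-0.002,0.136,0],"rot": [0,0,0.5],"gripper": 0},
    {"translation": [-0.002,0.136,0],"rot": [0,0,0.5],"gripper": 0},
    {"translation": [-0.002,0.136,0],"rot": [0,0,0.5],"gripper": 0},
    {"translation": [-0.002,0.136,0],"rot": [0,0,0.5],"gripper": 0},
    {"translation": [-0.002,0.136,0],"rot": [0,0,0.5],"gripper": 0},
    {"translation": [0,0,0],"rot": [0,0,0],"gripper": 0},
    {"translation": [0,0,0],"rot": [0,0,0],"gripper": 0},
  ],
)

```text
t: 13.27
position: [506.3, 87.6, 177.2]
ee_rot: [[-0.549, 0.836, -0.0], [0.836, 0.549, -0.0], [0.0, -0.0, -1.0]]
ft_force: [-0.5, 0.1, -3.7]
gripper_width: 21.8
```

```bash
python3 -c "
from h import *
rr()"
```

```text
t13.27 pos [506.3  87.6 177.2] yaw_y 33.31 z [-0. -0. -1.] F [-0.5   0.15 -3.66] M [ 0.003 -0.022 -0.01 ] w 21.8
rail [-45.2  107.87] rel yaw 22.55 Frail [-0.47  0.24] Ftan -0.34 Fnor(left) 0.40 r 116.96 ang 67.26
```

>>> play_rows(
  moves=[
    {"translation": [-0.002,0.136,0],"rot": [0,0,0.5],"gripper": 0},
    {"translation": [-0.002,0.136,0],"rot": [0,0,0.5],"gripper": 0},
    {"translation": [-0.002,0.136,0],"rot": [0,0,0.5],"gripper": 0},
    {"translation": [-0.002,0.136,0],"rot": [0,0,0.5],"gripper": 0},
    {"translation": [-0.002,0.136,0],"rot": [0,0,0.5],"gripper": 0},
    {"translation": [-0.002,0.136,0],"rot": [0,0,0.5],"gripper": 0},
    {"translation": [0,0,0],"rot": [0,0,0],"gripper": 0},
    {"translation": [0,0,0],"rot": [0,0,0],"gripper": 0},
  ],
)

```text
t: 13.93
position: [527.9, 99.0, 177.2]
ee_rot: [[-0.363, 0.932, -0.0], [0.932, 0.363, -0.0], [0.0, -0.0, -1.0]]
ft_force: [-0.7, 1.8, -2.9]
gripper_width: 21.6
```

```bash
python3 -c "
from h import *
rr()"
```

```text
t13.93 pos [527.9  99.  177.2] yaw_y 21.30 z [-0. -0. -1.] F [-0.67  1.76 -2.87] M [ 0.049 -0.013  0.   ] w 21.6
rail [-21.78 114.94] rel yaw 10.54 Frail [-0.33  1.86] Ftan 0.01 Fnor(left) 1.89 r 116.99 ang 79.27
```

>>> play_rows(
  moves=[
    {"translation": [-0.002,0.136,0],"rot": [0,0,0.5],"gripper": 0},
    {"translation": [-0.002,0.136,0],"rot": [0,0,0.5],"gripper": 0},
    {"translation": [0,0.136,0],"rot": [0,0,0.5],"gripper": 0},
    {"translation": [0,0.136,0],"rot": [0,0,0.45],"gripper": 0},
    {"translation": [0.01,0.136,0],"rot": [0,0,0.35],"gripper": 0},
    {"translation": [0,0,0],"rot": [0,0,0],"gripper": 0},
    {"translation": [0,0,0],"rot": [0,0,0],"gripper": 0},
  ],
)

```text
t: 14.52
position: [547.3, 105.1, 177.2]
ee_rot: [[-0.209, 0.978, -0.0], [0.978, 0.209, -0.0], [-0.0, -0.0, -1.0]]
ft_force: [0.0, 0.2, -3.6]
gripper_width: 22.0
```

```bash
python3 -c "
from h import *
rr()"
```

```text
t14.52 pos [547.3 105.1 177.2] yaw_y 12.09 z [-0. -0. -1.] F [ 0.02  0.23 -3.62] M [0.015 0.015 0.007] w 22.0
rail [ -1.59 117.4 ] rel yaw 1.33 Frail [0.06 0.23] Ftan 0.06 Fnor(left) 0.23 r 117.41 ang 89.22
```

>>> play_rows(
  moves=[
    {"translation": [0.01,0.136,0],"rot": [0,0,0.2],"gripper": 0},
    {"translation": [0.01,0.15,0],"rot": [0,0,0.1],"gripper": 0},
    {"translation": [0,0.15,0],"rot": [0,0,0],"gripper": 0},
    {"translation": [0,0,0],"rot": [0,0,0],"gripper": 0},
    {"translation": [0,0,0],"rot": [0,0,0],"gripper": 0},
  ],
)

```text
t: 14.93
position: [560.5, 108.6, 177.2]
ee_rot: [[-0.187, 0.982, -0.0], [0.982, 0.187, -0.0], [0.0, -0.0, -1.0]]
ft_force: [0.2, -0.5, -2.4]
gripper_width: 21.6
```

```bash
python3 -c "
from h import *
rr()"
```

```text
t14.93 pos [560.5 108.6 177.2] yaw_y 10.79 z [-0. -0. -1.] F [ 0.2  -0.52 -2.45] M [ 0.003 -0.038 -0.045] w 21.6
rail [ 12.03 118.29] rel yaw 0.03 Frail [ 0.1  -0.55] Ftan 0.10 Fnor(left) -0.55 r 118.90 ang 95.81
```

>>> play_rows(
  newtons=80,
  moves=[
    {"translation": [0,0.15,0],"rot": [0,0,0],"gripper": 0},
    {"translation": [0,0.15,0],"rot": [0,0,0],"gripper": 0},
    {"translation": [0,0.15,0],"rot": [0,0,0],"gripper": 0},
    {"translation": [0,0.15,0],"rot": [0,0,0],"gripper": 0},
    {"translation": [0,0.1,0],"rot": [0,0,0],"gripper": 0},
    {"translation": [0,0,0],"rot": [0,0,0],"gripper": 0},
    {"translation": [0,0,0],"rot": [0,0,0],"gripper": 0},
  ],
)

```text
t: 15.52
position: [581.0, 112.5, 177.1]
ee_rot: [[-0.187, 0.982, -0.0], [0.982, 0.187, -0.0], [0.0, -0.0, -1.0]]
ft_force: [0.5, 0.1, -3.0]
gripper_width: 20.6
```

```bash
python3 - <<'E'
from h import *
from workcell import camera
rr()
c=camera("top");d=camera("scene")
def crop(c,x0,y0,w,h,f):
    im=cv2.resize(c["color"][y0:y0+h,x0:x0+w,::-1],None,fx=f,fy=f,interpolation=cv2.INTER_CUBIC)
    return np.clip(im.astype(float)*2.2,0,255).astype(np.uint8)
a=crop(d,290,125,100,100,4);b=crop(c,270,160,97,80,4)
o=np.zeros((400,790,3),np.uint8);o[:,:400]=a;o[:320,402:790]=b;cv2.imwrite("pics/lat.png",o)
E
```

```text
t15.52 pos [581.  112.5 177.1] yaw_y 10.77 z [-0. -0. -1.] F [ 0.5   0.14 -2.99] M [ 0.011  0.003 -0.047] w 20.6
rail [ 32.91 118.29] rel yaw 0.01 Frail [0.52 0.04] Ftan 0.52 Fnor(left) 0.04 r 122.78 ang 105.55
```

View pics/lat.png

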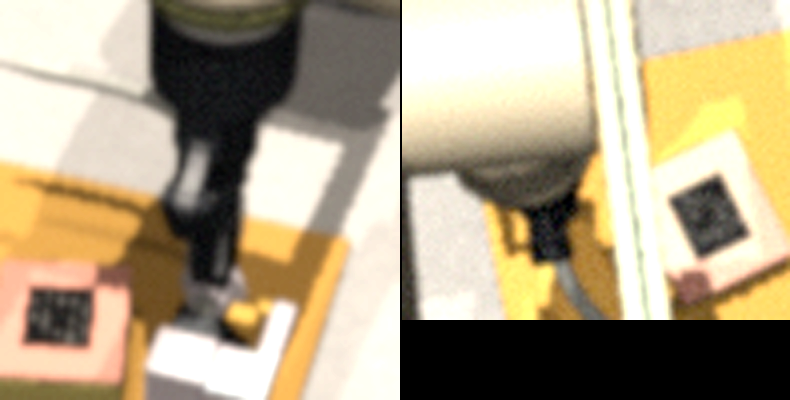

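The hub at (215,280) in the scene crop is just short of the collar and latch, with no load on it. I'll push in small steps.

>>> play_rows(
  moves=[
    {"translation": [0,0.1,0],"rot": [0,0,0],"gripper": 0},
    {"translation": [0,0.1,0],"rot": [0,0,0],"gripper": 0},
    {"translation": [0,0.07,0],"rot": [0,0,0],"gripper": 0},
    {"translation": [0,0,0],"rot": [0,0,0],"gripper": 0},
    {"translation": [0,0,0],"rot": [0,0,0],"gripper": 0},
  ],
)

```text
t: 16.03
position: [588.5, 113.2, 176.9]
ee_rot: [[-0.187, 0.982, -0.002], [0.982, 0.187, -0.001], [-0.001, -0.002, -1.0]]
ft_force: [-3.5, -4.3, -3.0]
gripper_width: 20.8
```

```bash
python3 -c "
from h import *
rr()"
```

```text
t16.03 pos [588.5 113.2 176.9] yaw_y 10.75 z [-0.002 -0.001 -1.   ] F [-3.53 -4.33 -2.97] M [-0.908  0.641  0.063] w 20.8
rail [ 40.39 117.66] rel yaw -0.01 Frail [-4.28 -3.6 ] Ftan -4.27 Fnor(left) -3.60 r 124.40 ang 108.94
```

>>> play_rows(
  moves=[
    {"translation": [0,0.05,0],"rot": [0,0,0],"gripper": 0},
    {"translation": [0,0.05,0],"rot": [0,0,0],"gripper": 0},
    {"translation": [0,0,0],"rot": [0,0,0],"gripper": 0},
    {"translation": [0,0,0],"rot": [0,0,0],"gripper": 0},
  ],
)

```text
t: 16.37
position: [590.2, 113.8, 176.5]
ee_rot: [[-0.187, 0.982, -0.004], [0.982, 0.187, -0.001], [-0.001, -0.005, -1.0]]
ft_force: [-8.2, -4.3, -0.8]
gripper_width: 21.2
```

```bash
python3 -c "
from h import *
rr()"
```

```text
t16.37 pos [590.2 113.8 176.5] yaw_y 10.77 z [-0.004 -0.001 -1.   ] F [-8.2  -4.31 -0.82] M [-0.93   1.626  0.187] w 21.2
rail [ 42.17 117.87] rel yaw 0.01 Frail [-8.86 -2.71] Ftan -8.87 Fnor(left) -2.71 r 125.19 ang 109.68
```

>>> play_rows(
  moves=[
    {"translation": [0,0.05,0],"rot": [0,0,0],"gripper": 0},
    {"translation": [0,0.03,0],"rot": [0,0,0],"gripper": 0},
    {"translation": [0,0,0],"rot": [0,0,0],"gripper": 0},
    {"translation": [0,0,0],"rot": [0,0,0],"gripper": 0},
  ],
)

```text
t: 16.7
position: [591.6, 114.1, 176.3]
ee_rot: [[-0.187, 0.982, -0.006], [0.982, 0.187, -0.002], [-0.001, -0.007, -1.0]]
ft_force: [-13.1, -5.4, 2.0]
gripper_width: 21.1
```

```bash
python3 -c "
from h import *
rr()"
```

```text
t16.70 pos [591.6 114.1 176.3] yaw_y 10.77 z [-0.006 -0.002 -1.   ] F [-13.12  -5.43   1.97] M [-1.055  2.456  0.322] w 21.1
rail [ 43.63 117.94] rel yaw 0.01 Frail [-13.91  -2.89] Ftan -13.91 Fnor(left) -2.89 r 125.75 ang 110.30
```

>>> play_rows(
  moves=[
    {"translation": [0,0.03,0],"rot": [0,0,0],"gripper": 0},
    {"translation": [0,0.02,0],"rot": [0,0,0],"gripper": 0},
    {"translation": [0,0,0],"rot": [0,0,0],"gripper": 0},
    {"translation": [0,0,0],"rot": [0,0,0],"gripper": 0},
  ],
)

```text
t: 17.03
position: [592.6, 114.3, 176.3]
ee_rot: [[-0.187, 0.982, -0.008], [0.982, 0.187, -0.002], [-0.001, -0.008, -1.0]]
ft_force: [-15.2, -6.6, 3.5]
gripper_width: 21.1
```

```bash
python3 -c "
from h import *
rr()"
```

```text
t17.03 pos [592.6 114.3 176.3] yaw_y 10.78 z [-0.008 -0.002 -1.   ] F [-15.16  -6.62   3.47] M [-1.2    3.003  0.301] w 21.1
rail [ 44.64 117.94] rel yaw 0.02 Frail [-16.13  -3.67] Ftan -16.13 Fnor(left) -3.67 r 126.11 ang 110.73
```

>>> play_rows(
  moves=[
    {"translation": [0,0,-0.04],"rot": [0,0,0],"gripper": 0},
    {"translation": [0,0,0],"rot": [0,0,0],"gripper": 0},
    {"translation": [0,0,0],"rot": [0,0,0],"gripper": 0},
  ],
)

```text
t: 17.28
position: [593.3, 113.8, 177.2]
ee_rot: [[-0.187, 0.982, -0.006], [0.982, 0.187, -0.003], [-0.001, -0.007, -1.0]]
ft_force: [-11.4, -7.3, -0.9]
gripper_width: 21.4
```

```bash
python3 -c "
from h import *
rr()"
```

```text
t17.28 pos [593.3 113.8 177.2] yaw_y 10.75 z [-0.006 -0.003 -1.   ] F [-11.42  -7.27  -0.93] M [-1.442  2.209  0.26 ] w 21.4
rail [ 45.15 117.34] rel yaw -0.01 Frail [-12.58  -5.01] Ftan -12.58 Fnor(left) -5.01 r 125.73 ang 111.05
```

Raising the tool 1 mm removed vertical rubbing, and the push force dropped from 16 to 12.6 N. Continuing in small steps.

>>> play_rows(
  moves=[
    {"translation": [0,0.03,-0.01],"rot": [0,0,0],"gripper": 0},
    {"translation": [0,0.02,0],"rot": [0,0,0],"gripper": 0},
    {"translation": [0,0,0],"rot": [0,0,0],"gripper": 0},
    {"translation": [0,0,0],"rot": [0,0,0],"gripper": 0},
  ],
)

```text
t: 17.62
position: [597.0, 114.6, 178.2]
ee_rot: [[-0.186, 0.982, -0.001], [0.982, 0.186, -0.001], [-0.001, -0.001, -1.0]]
ft_force: [3.6, -3.2, -4.4]
gripper_width: 21.1
```

```bash
python3 -c "
from h import *
rr()"
```

```text
t17.62 pos [597.  114.6 178.2] yaw_y 10.74 z [-0.001 -0.001 -1.   ] F [ 3.55 -3.21 -4.4 ] M [-0.546 -0.997 -0.016] w 21.1
rail [ 49.   117.44] rel yaw -0.02 Frail [ 2.89 -3.81] Ftan 2.90 Fnor(left) -3.81 r 127.25 ang 112.65
```

>>> play_rows(
  moves=[
    {"translation": [0,0.02,-0.01],"rot": [0,0,0],"gripper": 0},
    {"translation": [0,0.02,0],"rot": [0,0,0],"gripper": 0},
    {"translation": [0,0,0],"rot": [0,0,0],"gripper": 0},
    {"translation": [0,0,0],"rot": [0,0,0],"gripper": 0},
  ],
)

```text
t: 17.95
position: [598.5, 116.1, 179.2]
ee_rot: [[-0.187, 0.982, 0.0], [0.982, 0.187, 0.0], [0.0, 0.0, -1.0]]
ft_force: [-0.3, 0.2, -4.6]
gripper_width: 20.8
```

```bash
python3 -c "
from h import *
rr()"
```

```text
t17.95 pos [598.5 116.1 179.2] yaw_y 10.78 z [ 0.  0. -1.] F [-0.25  0.23 -4.64] M [0.001 0.019 0.027] w 20.8
rail [ 50.74 118.6 ] rel yaw 0.02 Frail [-0.2   0.27] Ftan -0.20 Fnor(left) 0.27 r 129.00 ang 113.16
```

The latch snapped: the force dropped to 0. Now I'll feel for the stop.

>>> play_rows(
  moves=[
    {"translation": [0,0.03,0.03],"rot": [0,0,0],"gripper": 0},
    {"translation": [0,0,0],"rot": [0,0,0],"gripper": 0},
    {"translation": [0,0,0],"rot": [0,0,0],"gripper": 0},
  ],
)

```text
t: 18.2
position: [598.7, 116.1, 178.0]
ee_rot: [[-0.187, 0.982, -0.001], [0.982, 0.187, 0.0], [0.0, -0.001, -1.0]]
ft_force: [-4.6, -0.4, -2.0]
gripper_width: 21.2
```

```bash
python3 - <<'E'
from h import *
from workcell import camera
rr()
c=camera("top");d=camera("scene")
def crop(c,x0,y0,w,h,f):
    im=cv2.resize(c["color"][y0:y0+h,x0:x0+w,::-1],None,fx=f,fy=f,interpolation=cv2.INTER_CUBIC)
    return np.clip(im.astype(float)*2.2,0,255).astype(np.uint8)
a=crop(d,310,150,66,66,6);b=crop(c,270,160,64,66,6)
o=np.zeros((400,790,3),np.uint8);o[:396,:396]=a;o[:396,402:786]=b;cv2.imwrite("pics/latched.png",o)
E
```

```text
t18.20 pos [598.7 116.1 178. ] yaw_y 10.77 z [-0.001  0.    -1.   ] F [-4.56 -0.4  -2.04] M [-0.066  0.853  0.052] w 21.2
rail [ 50.96 118.52] rel yaw 0.01 Frail [-4.55  0.46] Ftan -4.55 Fnor(left) 0.46 r 129.01 ang 113.27
```

View pics/latched.png

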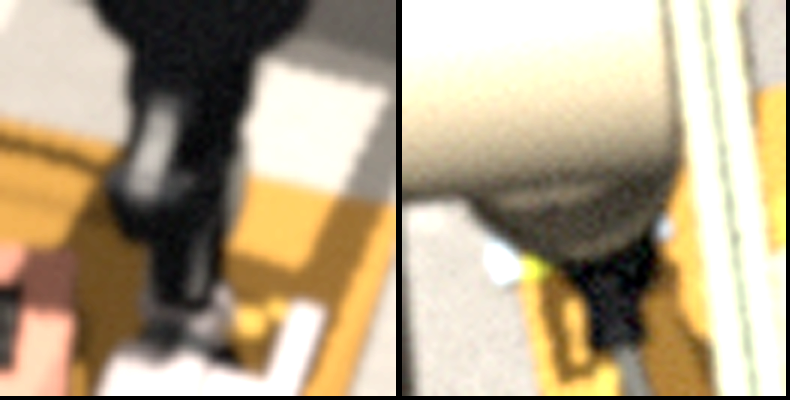

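>>> play_rows(
  moves=[
    {"translation": [0,0.02,0],"rot": [0,0,0],"gripper": 0},
    {"translation": [0,0,0.03],"rot": [0,0,0],"gripper": 0},
    {"translation": [0,0,0],"rot": [0,0,0],"gripper": 0},
    {"translation": [0,0,0],"rot": [0,0,0],"gripper": 0},
  ],
)

```text
t: 18.63
position: [598.9, 116.0, 177.0]
ee_rot: [[-0.187, 0.982, -0.002], [0.982, 0.187, -0.0], [0.0, -0.002, -1.0]]
ft_force: [-6.7, -1.3, -0.5]
gripper_width: 21.6
```

```bash
python3 -c "
from h import *
rr()"
```

```text
t18.63 pos [598.9 116.  177. ] yaw_y 10.77 z [-0.002 -0.    -1.   ] F [-6.74 -1.35 -0.46] M [-0.223  1.435  0.108] w 21.6
rail [ 51.08 118.42] rel yaw 0.01 Frail [-6.88 -0.06] Ftan -6.88 Fnor(left) -0.06 r 128.97 ang 113.33
```

>>> play_rows(
  moves=[
    {"translation": [0,-0.03,0],"rot": [0,0,0],"gripper": 0},
    {"translation": [0,0,0],"rot": [0,0,0],"gripper": 0},
    {"translation": [0,0,0],"rot": [0,0,0],"gripper": 0.35},
    {"translation": [0,0,0],"rot": [0,0,0],"gripper": 0.5},
    {"translation": [0,0,0],"rot": [0,0,0],"gripper": 0.7},
    {"translation": [0,0,0],"rot": [0,0,0],"gripper": 0.7},
    {"translation": [0,0,0],"rot": [0,0,0],"gripper": 0.7},
    {"translation": [0,0,0],"rot": [0,0,0],"gripper": 0.7},
    {"translation": [0,0,0],"rot": [0,0,0],"gripper": 0.7},
  ],
)

```text
t: 19.38
position: [599.1, 115.8, 177.4]
ee_rot: [[-0.187, 0.982, 0.0], [0.982, 0.187, 0.0], [-0.0, 0.0, -1.0]]
ft_force: [-0.6, 0.4, 0.7]
gripper_width: 59.8
```

```bash
python3 -c "
from h import *
rr()"
```

```text
t19.38 pos [599.1 115.8 177.4] yaw_y 10.76 z [ 0.  0. -1.] F [-0.56  0.38  0.7 ] M [-0.064  0.037  0.001] w 59.8
rail [ 51.28 118.24] rel yaw 0.00 Frail [-0.48  0.48] Ftan -0.48 Fnor(left) 0.48 r 128.89 ang 113.45
```

Released with no load. Next I'll raise the arm straight up and move it aside so I can look.

>>> play_rows(
  moves=[
    {"translation": [0,0,-0.3],"rot": [0,0,0],"gripper": 0.7},
    {"translation": [0,0,-0.5],"rot": [0,0,0],"gripper": 0.7},
    {"translation": [0,0,-0.8],"rot": [0,0,0],"gripper": 0.7},
    {"translation": [0,0,-0.8],"rot": [0,0,0],"gripper": 0.7},
    {"translation": [0,0,-0.8],"rot": [0,0,0],"gripper": 0.7},
    {"translation": [0.8,0,0],"rot": [0,0,0],"gripper": 0.7},
    {"translation": [0.9,-0.3,0],"rot": [0,0,0],"gripper": 0.7},
    {"translation": [0.9,-0.3,0],"rot": [0,0,0],"gripper": 0.7},
    {"translation": [0.9,-0.3,0],"rot": [0,0,0],"gripper": 0.7},
    {"translation": [0.9,-0.3,0],"rot": [0,0,0],"gripper": 0.7},
    {"translation": [0.9,-0.3,0],"rot": [0,0,0],"gripper": 0.7},
    {"translation": [0.9,-0.3,0],"rot": [0,0,0],"gripper": 0.7},
    {"translation": [0.9,-0.3,0],"rot": [0,0,0],"gripper": 0.7},
    {"translation": [0.9,-0.3,0],"rot": [0,0,0],"gripper": 0.7},
    {"translation": [0.5,0,0],"rot": [0,0,0],"gripper": 0.7},
    {"translation": [0,0,0],"rot": [0,0,0],"gripper": 0.7},
  ],
)

```text
t: 20.72
position: [479.4, 355.8, 274.0]
ee_rot: [[-0.19, 0.982, 0.0], [0.982, 0.19, 0.001], [0.001, 0.001, -1.0]]
ft_force: [0.5, 0.1, -0.1]
gripper_width: 59.3
```

```bash
python3 - <<'E'
from h import *
from workcell import camera
rr()
c=camera("top");d=camera("scene");np.savez("pics/top9.npz",**c);np.savez("pics/scene9.npz",**d)
def crop(c,x0,y0,w,h,f):
    im=cv2.resize(c["color"][y0:y0+h,x0:x0+w,::-1],None,fx=f,fy=f,interpolation=cv2.INTER_CUBIC)
    return np.clip(im.astype(float)*2.0,0,255).astype(np.uint8)
a=crop(d,300,140,80,80,5);b=crop(c,270,160,77,80,5)
for cc,im,o0 in((d,a,(300,140)),(c,b,(270,160))):
    for P,col in(([*W((50,120)),150],(0,0,255)),([*W((50,120)),217],(0,255,0)),([*W((66,120)),150],(255,0,255))):
        q=proj(cc,P)[0];cv2.circle(im,tuple(((q-o0+.5)*5).astype(int)),2,col,-1)
o=np.zeros((400,790,3),np.uint8);o[:,:400]=a;o[:,402:787]=b;cv2.imwrite("pics/end.png",o)
cv2.imwrite("pics/end_s.png",np.clip(d["color"][:,:,::-1]*1.5,0,255).astype(np.uint8))
cv2.imwrite("pics/end_t.png",np.clip(c["color"][:,:,::-1]*1.5,0,255).astype(np.uint8))
E
```

```text
t20.72 pos [479.4 355.8 274. ] yaw_y 10.96 z [ 0.     0.001 -1.   ] F [ 0.53  0.15 -0.15] M [-0.009 -0.055 -0.004] w 59.3
rail [-21.5  376.28] rel yaw 0.20 Frail [0.55 0.04] Ftan 0.55 Fnor(left) 0.04 r 376.90 ang 86.73
```

View pics/end.png

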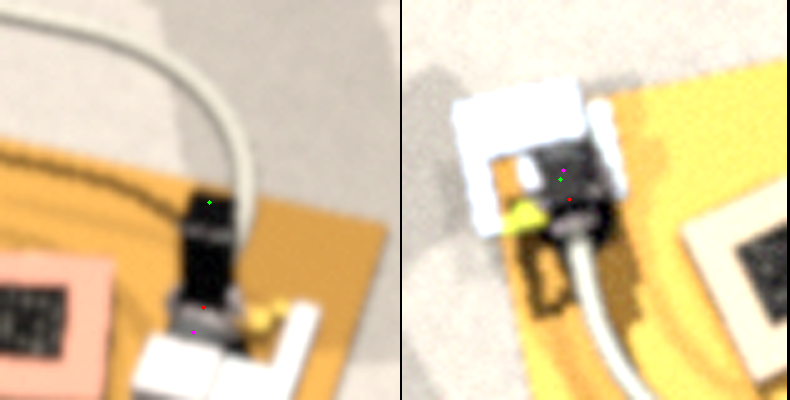

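View pics/end_t.png

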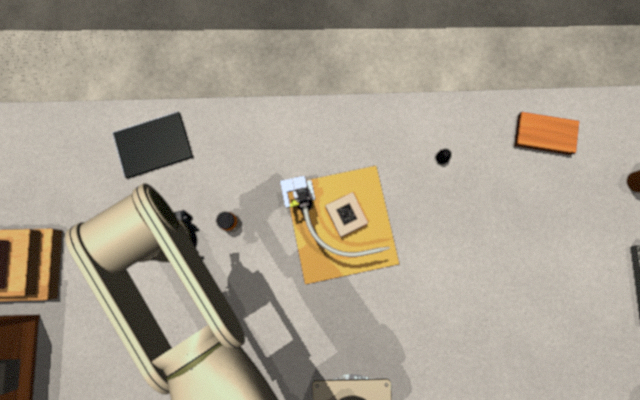

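```bash
python3 - <<'E'
from h import *
for n,(x0,y0) in(("top",(283,175)),("scene",(335,185))):
    ims=[]
    for k in("0","9"):
        c=load(f"pics/{n}{k}.npz")
        im=c["color"][y0:y0+40,x0:x0+38,::-1]
        hsv=cv2.cvtColor(c["color"],cv2.COLOR_RGB2HSV)[y0:y0+40,x0:x0+38].astype(int)
        m=(hsv[...,0]>(24 if n=="top" else 20))&(hsv[...,0]<38)&(hsv[...,1]>120)&(hsv[...,2]>100)
        p=np.argwhere(m);print(n,k,len(p),p.min(0) if len(p) else 0,p.max(0) if len(p) else 0)
        ims.append(np.clip(cv2.resize(im,None,fx=10,fy=10,interpolation=cv2.INTER_CUBIC)*2.0,0,255).astype(np.uint8))
    cv2.imwrite(f"pics/cmp_{n}.png",np.hstack(ims))
E
```

```text
top 0 39 [25  8] [31 15]
top 9 31 [25  8] [31 14]
scene 0 36 [15 12] [20 21]
scene 9 21 [15 16] [20 21]
```

View pics/cmp_top.png

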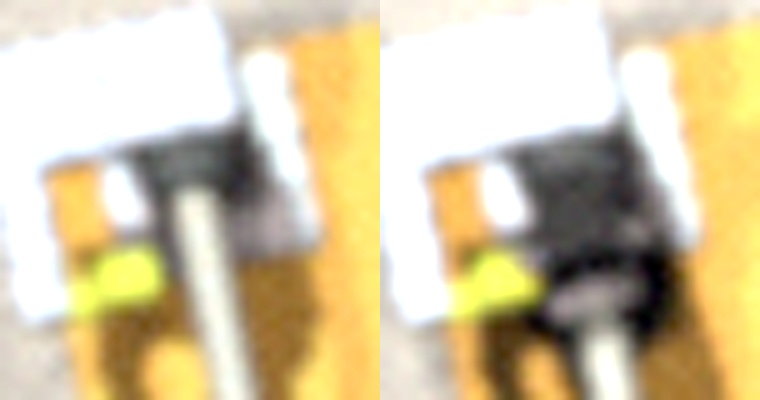

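View pics/cmp_scene.png

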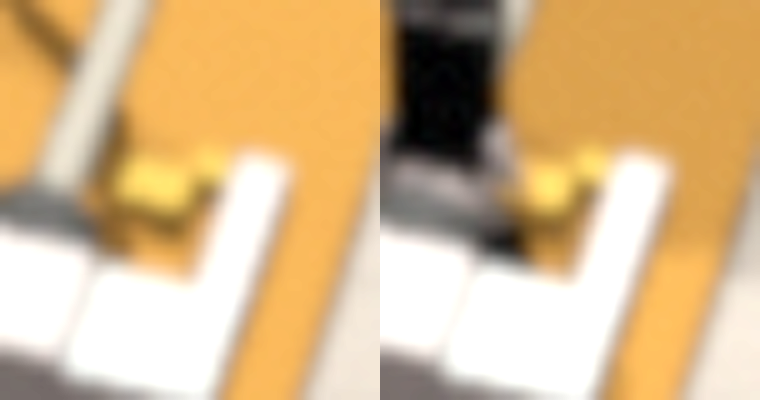

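The brass tooth is back where it started: its right edge is at about (160,290) in the top comparison both before and after. The disc is just ahead of it, so it has sprung out. Handing in.

```bash
python3 -c "
from workcell import *
print(finish_job())"
```

```text
the job is handed in; nothing more can be done
None
```

The carriage is on the rod, latched at the stop collar and released, and the job is handed in after about 21 s on the robot's clock. `finish_job()` gives no verdict, so the result below rests on my own checks.

- **Threading and bend:** I gripped the carriage by its stem, threaded it onto the nose and slid it round the bend, turning it to follow the rod. Forces stayed around 2 N.
- **Latch:** The push along the rod peaked at about 16 N (16.5 N with the sideways part). That included some vertical rubbing, and raising the tool 1 mm dropped it to about 12.6 N. The force then fell to zero as the tooth snapped.
- **Stop:** I felt a firm stop with 4.5 N, then about 7 N, with the TCP at about x = 51 mm in my rail frame, against a home point of 50 mm. Then I backed off and let go.
- **Last checks:**
  - The pictures show the stem top on its predicted home spot within about 1 px.
  - The tooth is at its original position behind the disc.
  - In the top view the jar, specimen and objective look unmoved; I did not measure them again.
  - The arm is clear with no load.

**Disagreements and gaps:**
- The scene camera sat about 1 px off the top camera for both the rod and the carriage.
- The bore appeared to sit about 1.8 mm sideways from the TCP in the grip, which I corrected by feel.
- I did not pull back on the carriage to test the latch.

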